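# Change over the vee clamp with the unmarked thread

### The job

Change the work in the vee clamp. Slacken its red hand nut (its thread may be right-hand or left-hand, so try gently which way it gives), swing the strap aside, and exchange the bright spindle for the black one, laid down in both vees with its tip close to the end stop and its hex head out beyond the strap. Then swing the strap back home against the stop of its fork and tighten the nut fully. Every bright spindle, the one from the clamp and any lying on the bench, goes flat down in a compartment of its own in the wooden tray, hex head in the wide end; leave the tape measure and the glue bottle where they are.

Things in the scene. Friction and masses are not known exactly. Their poses are not given: they have to be found in the camera images.
- clamp_1: Vee clamp 1, 9 kg, stands by its weight, origin on the bench, z up: grey base 176 x 166 x 12 mm, bright vee rests (16 thick, 60 wide, 44 high) at x = -50 and +50 mm, end stop at x = 84 mm, 50 high. Strap crosses at x = -50 from its pivot stud with red nut (y = +62) to a forked heel post (y = -62). Clamps 1, 2 look alike; one has a left-hand thread (unmarked). Only one is present.
- clamp_1_seat (a point): Middle of a spindle seated in both vees of clamp 1, 39 mm above the bench. x along the vees, +x to the end stop: the hex head belongs at -x, overhanging beyond rest and strap, the tip (+x) then 5 mm from the stop (0 to 15 is good). Fingers fit beside the shank anywhere between the rests (84 mm apart).
- strap_1 (a joint): Swing of clamp 1's strap about the nut's stud, rad: 0 = closed against the fork's stop; grows to 1.8, counter-clockwise from above, free end towards clamp +x; clear of the vee above 1.3. Stays where left, moves at 1 to 3 N. It rises and sinks with the nut; down, the fork's 3 mm lug locks it; it enters the fork only within 0.02 of 0. Bar 24 x 10 mm, 138 long, underside 50 mm up.
- strap_1_knob (a point): Middle of the black upright knob on the strap of clamp 1, 16 mm diameter, 22 mm high, its top 84 mm above the bench, 70 mm from the strap's pivot axis; for swinging the strap. The point's y axis points along the strap from its free end to the pivot.
- nut_1 (a joint): Turn of the hand nut of clamp 1, rad: 0 = fully tight (hard stop; the strap touches a spindle at 0.7 and presses about 7 N on it at 0), grows as it is slackened, to 4.2 (captive), whichever way its thread runs: the way must be found by trying. Nut and strap rise 1.27 mm per rad; the strap is free from 2.7 up. Turns at about 0.15 N m and stays where left.
- nut_1_grip (a point): Middle of the red bar of the hand nut of clamp 1, on the stud's axis, 74 mm above the bench when tight: bar 56 mm long (point's y axis), 14 mm wide (x axis), 18 mm high (9 mm above and below this point), z up. Under it is a collar of 24 mm diameter: fingertips should go no lower than 8 mm below this point.
- clamp_2: Vee clamp 2, 9 kg, stands by its weight, origin on the bench, z up: grey base 176 x 166 x 12 mm, bright vee rests (16 thick, 60 wide, 44 high) at x = -50 and +50 mm, end stop at x = 84 mm, 50 high. Strap crosses at x = -50 from its pivot stud with red nut (y = +62) to a forked heel post (y = -62). Clamps 1, 2 look alike; one has a left-hand thread (unmarked). Only one is present.
- clamp_2_seat (a point): Middle of a spindle seated in both vees of clamp 2, 39 mm above the bench. x along the vees, +x to the end stop: the hex head belongs at -x, overhanging beyond rest and strap, the tip (+x) then 5 mm from the stop (0 to 15 is good). Fingers fit beside the shank anywhere between the rests (84 mm apart).
- strap_2 (a joint): Swing of clamp 2's strap about the nut's stud, rad: 0 = closed against the fork's stop; grows to 1.8, counter-clockwise from above, free end towards clamp +x; clear of the vee above 1.3. Stays where left, moves at 1 to 3 N. It rises and sinks with the nut; down, the fork's 3 mm lug locks it; it enters the fork only within 0.02 of 0. Bar 24 x 10 mm, 138 long, underside 50 mm up.
- strap_2_knob (a point): Middle of the black upright knob on the strap of clamp 2, 16 mm diameter, 22 mm high, its top 84 mm above the bench, 70 mm from the strap's pivot axis; for swinging the strap. The point's y axis points along the strap from its free end to the pivot.
- nut_2 (a joint): Turn of the hand nut of clamp 2, rad: 0 = fully tight (hard stop; the strap touches a spindle at 0.7 and presses about 7 N on it at 0), grows as it is slackened, to 4.2 (captive), whichever way its thread runs: the way must be found by trying. Nut and strap rise 1.27 mm per rad; the strap is free from 2.7 up. Turns at about 0.15 N m and stays where left.
- nut_2_grip (a point): Middle of the red bar of the hand nut of clamp 2, on the stud's axis, 74 mm above the bench when tight: bar 56 mm long (point's y axis), 14 mm wide (x axis), 18 mm high (9 mm above and below this point), z up. Under it is a collar of 24 mm diameter: fingertips should go no lower than 8 mm below this point.
- spindle_a: Bright steel spindle, at the start clamped in the vee clamp: 170 mm long, 0.15 to 0.31 kg, round shank of 24 mm diameter, 150 mm long, with a hexagonal head 20 mm long, 30 mm across flats, at its -x end. Origin on its axis at mid length (centre of mass about 8 mm towards the head); x axis along it from the head to the tip.
- spindle_a_head (a point): Middle of the hex head of spindle_a, 75 mm from its origin along -x.
- spindle_b: Bright steel spindle, lying on the bench, or absent: 170 mm long, 0.15 to 0.31 kg, round shank of 24 mm diameter, 150 mm long, with a hexagonal head 20 mm long, 30 mm across flats, at its -x end. Origin on its axis at mid length (centre of mass about 8 mm towards the head); x axis along it from the head to the tip.
- spindle_b_head (a point): Middle of the hex head of spindle_b, 75 mm from its origin along -x.
- spindle_c: Bright steel spindle, lying on the bench, or absent: 170 mm long, 0.15 to 0.31 kg, round shank of 24 mm diameter, 150 mm long, with a hexagonal head 20 mm long, 30 mm across flats, at its -x end. Origin on its axis at mid length (centre of mass about 8 mm towards the head); x axis along it from the head to the tip.
- spindle_c_head (a point): Middle of the hex head of spindle_c, 75 mm from its origin along -x.
- spindle_black: Black spindle, lying on the bench at the start; the next one to be worked on: 170 mm long, 0.15 to 0.31 kg, round shank of 24 mm diameter, 150 mm long, with a hexagonal head 20 mm long, 30 mm across flats, at its -x end. Origin on its axis at mid length (centre of mass about 8 mm towards the head); x axis along it from the head to the tip.
- spindle_black_head (a point): Middle of the hex head of spindle_black, 75 mm from its origin along -x.
- tray: Fixed wooden tray 190 x 208 mm, floor 6, rim 14 mm high, origin on the bench, z up. Three compartments along its x at y = -58, 0, +58 mm between blocks 23 mm high: wide gap (40 mm, x = -87 to -61) for the hex head, narrow gap (29 mm, x = 45 to 75) for the shank, open between for fingers. Home: spindle's middle at x = 0, 20 mm above the bench, head to -x; reversed it does not go down.
- tape_measure: Yellow tape measure standing on the bench, 34 x 80 x 64 mm; a bystander.
- glue_bottle: White glue bottle with a red nozzle, standing upright, 50 mm diameter, 152 mm high; a bystander.

How it is judged:
By the outcome, as a careful person would: the job done as asked, in the order asked, and still so for the second after the job is handed in, with the robot touching nothing.
Of clamp_1, clamp_2 only 1 to 1 are there at a start; the rules pass over those that are not, and their reading is None.
Of spindle_b, spindle_c only 1 to 2 are there at a start; the rules pass over those that are not, and their reading is None.
At some moment in a run one of spindle_black may be knocked a few centimetres aside while the robot is not near it.
Once in a run the grip may slacken for a moment while it holds something.
It also fails if it takes over 210 s, if anything falls off the work surface, if the arm or the gripper's body presses on something with over 40 N, if the wrist force passes 120 N, or if a joint passes its speed limit or range.

### The arm

A 6-joint arm with a two-finger parallel gripper is mounted at the origin on a cart in front of the work surface, level with it; the furniture and walls round the work are solid. World frame = base frame: x ahead of the robot, y to its left, z up, the work surface at z = 0. Lengths are in mm, angles in rad, forces in N, time in s.
With the tool pointing down it reaches from about 300 to 775 mm from the base axis. Payload 14.6 kg.
Tool frame: the origin (TCP) lies on the centre line of the jaws, within the pads' length; the fingertips stand ahead of it and the grasp point (between the pads) lies 3 mm ahead of it (arm.tip_extent is the z of the fingertips in the tool frame, in mm); z points along the fingers, y is the line along which they close (so a half turn about z gives the same grasp; the last joint's range is limited). The gripper opens to 85 mm and grips with 20 to 120 N. Pads are 22 mm wide; open, the fingers measure 114 mm over their backs; the gripper's body (76 mm by 85 mm) begins 54 mm behind the grasp point. The pads swing forward as they close: fully open they stand 13 mm farther back than shut.
Start: joints at [-1.388, 0.3, 1.521, -0, 1.321, -0.067], TCP at [135.959, -532.921, 253.281] pointing down, gripper open.
Joint ranges: [-3.03, 3.03], [-0.79, 2.21], [0.23, 2.52], [-1.04, 4.18], [0, 3.07], [-2.55, 2.55]. Speed limits (rad/s): [2.22, 2.22, 2.57, 3.14, 3.14, 3.14].

### API

Orientations are given as [roll, pitch, yaw] about the fixed x, y, z axes, in that order (R = Rz(yaw) Ry(pitch) Rx(roll)).
In Python, from workcell import read_state, cams, job, nets, arm gives the robot as it stands.
- The arm moves only by the tool play_rows, never from a script. Its argument "series" is a list of rows, each a list of 7 numbers: the turn, a rotation vector about the world's x, y, z in degrees, then the shift along the world's x, y, z in cm, then the opening in per cent of the stroke, from 0 (shut) to 100 (fully open). A call has 1 to 12 rows; each row is the pose to reach, as a shift and turn from the pose commanded when the call began; what a row does not reach only later rows make up. A row lasts 1/8 s, in which the tool goes at most 62.5 mm and 10.7 degrees, less where a joint would pass 70% of its speed; a pose out of reach is approached as far as the arm can. A call with a gripper value outside its range is refused whole. The fingers move at their own pace and stop on an object; "newtons" is the grip in N (left out, the last holds). Time passes only in rows, so rows that repeat a pose let the fingers close. It gives the time, the measured TCP pose, the force, the opening and the grip force at its end, in the units of the state.
- read_state(): the state, without advancing time (a new reading comes with each control period).
- cams.get_image(name): name is "side" or "top" or "wrist"; returns a dict with "color" (400x640x3 uint8, blue, green, red), "range_z" (400x640 float32, mm along the optical axis (not along the pixel's ray), 0 where there is no reading), "fx", "fy", "cx", "cy" (pixels), "dist_coeffs" ([k1, k2, p1, p2, k3] as OpenCV has them; the pictures are not rectified), "position" and "orientation" of the camera in the world; the wrist camera has in their place "mount" (4x4, takes a point from camera to tool coordinates, whose origin is the TCP and whose axes are the flange's). Camera axes: x right, y down, z forward; pixel columns grow to the right and rows downward; lengths in mm; the calibration is good to about 2 mm. A picture is of the moment at which its call begins: read the wrist's pose just before it.
- job.job_done(): hands the job in; it is judged then, once.
Trained networks look in a picture, given as the dict that the camera call returned (one of the last four; its "shot" number tells which), for a name from the list of things; names that differ only in an ending like _2 or _b are one class to them, and where a whole thing is asked for, a point or a joint stands for the part that bears it (a point fixed in the world has none). Each returns a list of dicts, best first, with "score" (0 to 1); they miss things now and then, are a little off and sometimes report something else, mostly with a low value. They report only what shows in the picture. A call takes as long as a camera call.
- nets.boxes_of(picture, query): "box" ([left, top, right, bottom] in pixels, round what is visible of it).
- nets.regions_of(picture, query): "pixels" (400x640 bool, what is visible of it) and "box" ([left, top, right, bottom] in pixels, round what is visible of it).
The state is a dict: "time": time; "joint_positions": joint angles; "qvel": joint speeds; "effort": joint torques, N m; "tcp_pos": TCP position; "orientation": TCP orientation; "wrist_force": force on the tool from outside, world axes, zero at the start; "torque": the same for the moment, N m; "width": finger opening in mm; "grip_force": force on a finger pad.
Only numpy, scipy, OpenCV 4.12 (cv2) and the standard library are available. Lean on these libraries where they do the work, as an engineer would, in place of code of your own. Each camera call takes 0.05 s, during which the arm holds its last target. There are 200 camera calls.

## Working session

There is one attempt and no reset: what is moved stays moved. The work goes in short steps, Python scripts to look and compute and a tool call to move; the robot and the scene stay as the last step left them, time stands still between calls to the robot, and variables do not carry over. Pictures are saved under pics/ and viewed, at most 14 in all, crops included, and the job is handed in when it is done.

Besides the shell and the picture viewer there is one more tool, called after "Call:" by a JSON object that holds its "method" and its "body", one argument or row to a line. play_rows: Moves the arm, as the interface text tells. Its arguments: {"type":"object","properties":{"series":{"type":"array"},"newtons":{"type":"number"}},"required":["series"]}

```bash
mkdir -p pics; ls; cat > h.py <<'E'
import numpy as np, cv2
from scipy.spatial.transform import Rotation as R
from workcell import read_state, cams, job, nets, arm
def pose(p):
    if 'mount' in p:
        s=p['_s']; T=np.eye(4); T[:3,:3]=R.from_euler('xyz',s['orientation']).as_matrix(); T[:3,3]=s['tcp_pos']
        return T@np.array(p['mount'])
    T=np.eye(4); o=np.array(p['orientation'])
    T[:3,:3]=o if o.shape==(3,3) else R.from_euler('xyz',o).as_matrix(); T[:3,3]=p['position']; return T
def shot(n):
    s=read_state(); p=cams.get_image(n); p['_s']=s; return p
def cloud(p):
    K=np.array([[p['fx'],0,p['cx']],[0,p['fy'],p['cy']],[0,0,1]])
    u,v=np.meshgrid(np.arange(640.),np.arange(400.))
    n=cv2.undistortPoints(np.stack([u.ravel(),v.ravel()],1)[:,None],K,np.array(p['dist_coeffs'],float)).reshape(400,640,2)
    z=p['range_z']; P=np.dstack([n[...,0]*z,n[...,1]*z,z]); T=pose(p)
    W=P@T[:3,:3].T+T[:3,3]; W[z<=0]=np.nan; return W
def save(p,n): cv2.imwrite('pics/'+n+'.png',p['color'])
E
python3 - <<'E'
from h import *
for n in('top','side'):
    p=shot(n); save(p,n+'0'); T=pose(p); print(n,p.get('orientation'),T[:3,3],p['fx'])
    W=cloud(p); print(np.nanpercentile(W[...,2],[1,20,50,99]))
    for q in('clamp_1','spindle_a','spindle_black','tray','nut_1','strap_1','tape_measure','glue_bottle','nut_1_grip','strap_1_knob'):
        for r in nets.regions_of(p,q)[:4]:
            w=W[r['pixels']]; print(q,round(r['score'],2),np.round(r['box']),np.nanmedian(w,0).round())
print(read_state(),arm.tip_extent)
E
```

```text
pics
top [-3.08229154  0.00752544 -1.58676164] [ 482.78609532  -96.03901814 1157.20641473] 410.3228688516304
[-908.70011311 -892.74754508   -1.34775698  457.00967157]
clamp_1 0.68 [389. 158. 461. 227.] [ 582. -364.   14.]
clamp_1 0.18 [347. 262. 404. 273.] [ 390. -226.   24.]
spindle_a 0.9 [347. 260. 402. 272.] [ 390. -229.   24.]
spindle_a 0.89 [401. 185. 465. 207.] [ 588. -372.   51.]
spindle_a 0.67 [196. 216. 205. 278.] [443. 266.  24.]
spindle_black 0.87 [239. 219. 263. 278.] [432. 125.  23.]
tray 0.89 [273. 161. 361. 237.] [571. -56.   8.]
tray 0.65 [439. 165. 458. 222.] [ 587. -422.   61.]
nut_1 0.42 [443. 204. 458. 227.] [ 519. -410.   83.]
nut_1 0.24 [272. 161. 362. 240.] [571. -57.   8.]
strap_1 0.65 [442. 165. 454. 220.] [ 587. -422.   61.]
strap_1 0.62 [387. 159. 463. 226.] [ 581. -364.   14.]
tape_measure 0.75 [355. 120. 383. 142.] [ 752. -212.   59.]
glue_bottle 0.56 [328. 114. 350. 137.] [ 758. -119.   98.]
side [-2.30435446 -0.01743647 -2.71623888] [243.41581963 659.18008423 808.84836257] 371.0283072540288
[-906.35169555  -93.36438173   20.72347996  663.11556888]
clamp
[... 696 characters left out ...]
6. -191.   48.]
{'time': 1.1, 'joint_positions': array([-1.38759822e+00,  2.99898271e-01,  1.52099303e+00, -1.59671487e-05,
        1.32070944e+00, -6.65870955e-02]), 'qvel': array([0.00048489, 0.00147144, 0.00107211, 0.00070331, 0.00020773,
       0.00042731]), 'effort': array([ 3.66741879e-03, -5.43358111e+01, -3.61985421e+01,  1.58828811e-04,
        7.59958511e-04, -2.01549557e-05]), 'tcp_pos': array([ 135.9567094 , -532.92178017,  253.28448182]), 'orientation': array([-3.14158355e+00,  1.48979967e-05,  2.49789150e-01]), 'wrist_force': array([-0.30454591,  0.00879436, -0.00746025]), 'torque': array([0.00556639, 0.01205234, 0.03515597]), 'grip_force': 0.0, 'width': 85.48715400163044} 22.0
```

```bash
python3 - <<'E'
import cv2
a=cv2.imread('pics/top0.png'); cv2.imwrite('pics/topc.png',cv2.resize(a[90:310,170:490],None,fx=2.5,fy=2.5,interpolation=cv2.INTER_CUBIC))
E
```

```text
(no output)
```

View pics/topc.png

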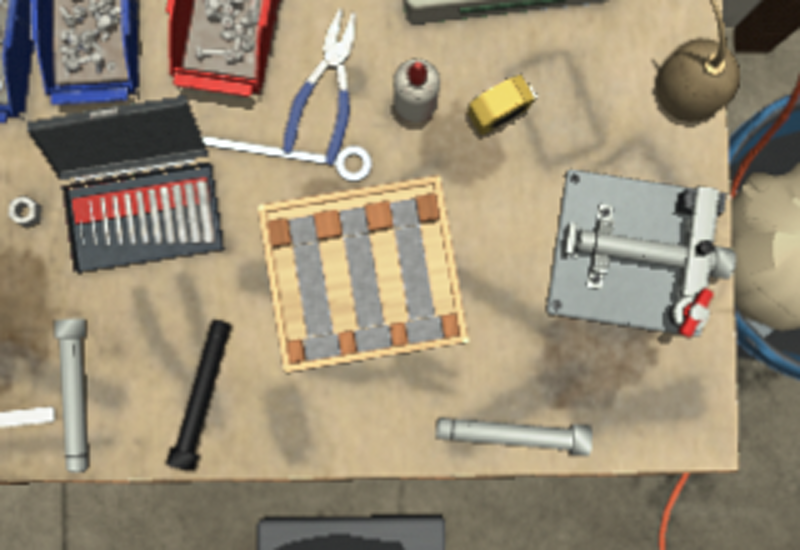

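The view shows the clamp at crop (645,255) with its stop to the left (+y) and the strap at (700,250), nut at (695,312). The tray is at (365,275) with its wide gaps at the bottom. Bright spindles lie at (72,395) and (515,435), the black one at (200,395).

Call:
{"method": "play_rows", "body": {
  "series": [
    [0,0,0,5,2,2,100],
    [0,0,0,10,4,4,100],
    [0,0,0,16,6,6,100],
    [0,0,0,22,9,8,100],
    [0,0,0,28,11,8,100],
    [0,0,0,33,13,8,100],
    [0,0,0,37,14,8,100],
    [0,0,0,37,14,8,100],
    [0,0,0,37,14,8,100],
    [0,0,0,37,14,8,100]
  ]
}}

```text
time: 2.35
tcp_pos: [505.0, -393.6, 333.6]
orientation: [3.141, -0.0, 0.248]
wrist_force: [-0.4, -0.0, 0.2]
width: 85.6
grip_force: 0.0
```

```bash
python3 - <<'E'
from h import *
p=shot('wrist'); save(p,'w1'); print(np.round(p['mount'],3).tolist(),p['fx'],p['_s']['tcp_pos'],p['_s']['orientation'])
W=cloud(p); np.save('w1.npy',W)
for q in('clamp_1','spindle_a','nut_1','strap_1','nut_1_grip','strap_1_knob'):
    for r in nets.regions_of(p,q)[:3]:
        w=W[r['pixels']]; print(q,round(r['score'],2),np.round(r['box']),np.nanmedian(w,0).round(1))
E
```

```text
[[0.001, -0.956, -0.294, 75.218], [1.0, 0.001, 0.0, -0.195], [0.0, -0.294, 0.956, -121.682], [0.0, 0.0, 0.0, 1.0]] 307.4384947823002 [ 505.0015725  -393.56010339  333.6191571 ] [ 3.14124828e+00 -1.05775916e-04  2.48436380e-01]
clamp_1 0.95 [234.   5. 396. 178.] [ 602.1 -362.2   13.6]
spindle_a 0.9 [262.  60. 390. 141.] [ 590.4 -368.2   50.3]
spindle_a 0.87 [134. 181. 248. 236.] [ 395.7 -226.4   24.1]
nut_1 0.83 [318. 144. 353. 180.] [ 523.  -410.4   83.6]
strap_1 0.7 [320.  50. 394. 173.] [ 595.1 -422.9   61.1]
```

View pics/w1.png

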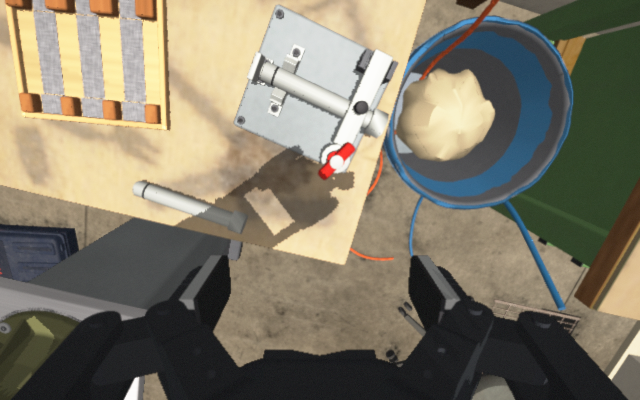

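The nut is at (336,161), the knob at (361,107), the vees at (297,52) and (275,100), and spindle b at (190,205). Next I fit the clamp pose.

```bash
cat >> h.py <<'E'
def rect(W,m):
    P=W[m]; P=P[~np.isnan(P).any(1)]
    (c,s,a)=cv2.minAreaRect(P[:,:2].astype(np.float32)); return np.array(c),s,a,P
def axisfit(P):
    "long-axis line of points: centre,dir,extents"
    c=np.median(P[:,:2],0); u=np.linalg.svd(P[:,:2]-P[:,:2].mean(0),full_matrices=False)[2][0]
    t=(P[:,:2]-c)@u; s=(P[:,:2]-c)@np.array([-u[1],u[0]]); return c,u,t,s
E
python3 - <<'E'
from h import *
W=np.load('w1.npy'); img=cv2.imread('pics/w1.png').astype(int); x,y,z=np.moveaxis(W,2,0)
near=(abs(x-585)<140)&(abs(y+370)<120)
print('base',rect(W,near&(abs(z-13)<4))[:3])
for lo,hi in((40,47),(46,52),(58,63),(70,79),(80,90)):
    m=near&(z>lo)&(z<hi); r=rect(W,m); print(lo,hi,m.sum(),r[:3],np.median(r[3],0))
red=near&(img[...,2]>140)&(img[...,1]<70)&(z>78); r=rect(W,red); print('red',red.sum(),r[:3],np.median(r[3],0),axisfit(r[3])[1], r[3].mean(0))
blk=near&(img.sum(2)<150)&(z>70); r=rect(W,blk); print('knob',blk.sum(),r[:3],np.median(r[3],0))
m=near&(z>42)&(z<54)&(abs(x-590)<14); P=W[m]; 
ys=np.arange(-400,-300,10)
for a in ys:
    q=P[abs(P[:,1]-a)<5]; 
    if len(q): print(a,len(q),q[:,0].min().round(1),q[:,0].max().round(1),q[:,2].max().round(1),q[q[:,2]>q[:,2].max()-1.5][:,0].mean().round(1))
E
```

```text
base (array([ 591.90344238, -362.64642334]), (176.7128448486328, 166.58819580078125), 80.37355041503906)
40 47 740 (array([ 609.14129639, -375.77258301]), (177.0466766357422, 88.11167907714844), 85.54579162597656) [ 591.65649464 -334.00240699   43.68242148]
46 52 1841 (array([ 617.76708984, -375.46960449]), (182.31900024414062, 86.859130859375), 81.07423400878906) [ 593.88995337 -354.62662014   50.20234107]
58 63 2086 (array([ 579.65515137, -424.1307373 ]), (37.352046966552734, 153.90353393554688), 77.59993743896484) [ 602.89581324 -424.04058164   61.04886588]
70 79 69 (array([ 545.1541748 , -416.08587646]), (23.5002384185791, 97.79292297363281), 75.6931381225586) [ 525.45919492 -404.33428558   72.61893449]
80 90 640 (array([ 544.97027588, -417.4180603 ]), (26.006336212158203, 103.0604248046875), 75.87220001220703) [ 527.87046717 -414.90415548   84.09047892]
red 276 (array([ 521.84375   , -410.67175293]), (12.426010131835938, 51.46187973022461), 61.3578987121582) [ 529.87053278 -412.07497081   83.46187401] [-0.87078944  0.49165613] [ 522.72837575 -410.89608801   83.26522309]
knob 39762 (array([ 511.09854126, -390.49325562]), (90.76305389404297, 141.59112548828125), 39.76276397705078) [ 515.23144234 -389.37206438  389.74878246]
-400 133 576.1 596.9 53.3 585.3
-390 146 576.2 599.1 53.0 587.8
-380 149 576.8 600.3 53.0 588.5
-370 155 578.5 602.5 53.0 590.3
-360 154 580.1 603.7 53.4 592.2
-350 145 582.1 603.9 53.9 592.9
-340 137 583.4 604.0 53.6 595.5
-330 135 576.1 603.9 53.5 596.6
-320 137 576.0 604.0 53.3 598.8
-310 119 576.5 603.9 54.0 600.5
```

```bash
python3 - <<'E'
from h import *
W=np.load('w1.npy'); a=np.deg2rad(80.37); Rm=np.array([[np.cos(a),np.sin(a)],[-np.sin(a),np.cos(a)]])
C=(W[...,:2]-[591.9,-362.65])@Rm.T; z=W[...,2]
for yl,yh,zl,zh in((14,28,38,48),(-28,-14,38,48),(-10,10,47,56),(20,50,57,65),(-90,-70,20,80),(-60,-30,57,65)):
    m=(C[...,1]>yl)&(C[...,1]<yh)&(z>zl)&(z<zh)&(abs(C[...,0])<150); h,e=np.histogram(C[m][:,0],np.arange(-120,121,4)); print(yl,yh,[(int(e[i]),int(h[i])) for i in range(len(h)) if h[i]>1])
m=(z>73)&(z<92)&(abs(C[...,0])<100)&(C[...,1]<40)&(C[...,1]>-40); print('knob',m.sum(),np.median(C[m],0),np.ptp(C[m],0),np.median(z[m]))
m=(abs(C[...,1])<9)&(z>50)&(z<56)&(C[...,0]>-45)&(C[...,0]<60)
P=C[m];print('shank',np.polyfit(P[:,0],P[:,1],1))
m=(z>45)&(z<75)&(abs(C[...,1])<25)&(C[...,0]<-70)&(C[...,0]>-130);print('head',np.c_[C[m].min(0),C[m].max(0)])
E
```

```text
14 28 [(-100, 10), (-96, 8), (-92, 9), (-88, 10), (-84, 8), (28, 4), (32, 35), (36, 33), (40, 33), (44, 31), (72, 6)]
-28 -14 [(-100, 4), (-96, 5), (-92, 6), (-88, 5), (-84, 6), (28, 2), (32, 35), (36, 36), (40, 36), (44, 35), (72, 3)]
-10 10 [(-104, 5), (-100, 45), (-96, 41), (-92, 44), (-88, 44), (-84, 57), (-80, 46), (-76, 31), (-52, 9), (-48, 47), (-44, 49), (-40, 48), (-36, 47), (-32, 45), (-28, 52), (-24, 50), (-20, 50), (-16, 49), (-12, 50), (-8, 49), (-4, 50), (0, 52), (4, 53), (8, 52), (12, 50), (16, 52), (20, 51), (24, 52), (28, 50), (32, 52), (36, 50), (40, 55), (44, 50), (48, 57), (52, 53), (56, 53), (60, 54), (64, 42), (68, 12), (72, 32), (76, 60), (80, 30)]
20 50 [(-76, 4), (-72, 38), (-68, 42), (-64, 57), (-60, 72), (-56, 77), (-52, 68), (-48, 2)]
-90 -70 [(-80, 7), (-76, 7), (-72, 12), (-68, 14), (-64, 14), (-60, 16), (-56, 16), (-52, 14), (-48, 7), (-44, 5), (-40, 4)]
-60 -30 [(-80, 25), (-76, 28), (-72, 67), (-68, 87), (-64, 87), (-60, 87), (-56, 91), (-52, 90), (-48, 21)]
knob 186 [-60.78882982  -5.63676155] [21.55122641 54.75945972] 84.62434845289127
shank [-0.00422433  0.30435586]
head [[-100.29462893  -70.0201903 ]
 [ -24.17748333   24.36553956]]
```

Call:
{"method": "play_rows", "body": {
  "series": [
    [0,0,-10,0.4,-0.4,-4,45],
    [0,0,-20,0.8,-0.9,-9,45],
    [0,0,-30,1.2,-1.3,-13,45],
    [0,0,-40,1.6,-1.7,-17,45],
    [0,0,-43.7,1.6,-1.7,-19,45],
    [0,0,-43.7,1.6,-1.7,-19,45],
    [0,0,-43.7,1.6,-1.7,-19,45]
  ]
}}

```text
time: 3.58
tcp_pos: [522.3, -410.2, 144.7]
orientation: [3.141, -0.002, -0.511]
wrist_force: [0.2, 0.4, 0.5]
width: 38.7
grip_force: 0.0
```

```bash
python3 - <<'E'
from h import *
p=shot('wrist'); save(p,'w2'); print(p['_s']['tcp_pos'],p['_s']['orientation'],p['_s']['joint_positions'])
W=cloud(p); z=W[...,2]; img=p['color'].astype(int)
red=(img[...,2]>140)&(img[...,1]<70)&(z>78)&(z<90); r=rect(W,red);print(red.sum(),r[:3],np.median(r[3],0))
E
```

```text
[ 522.28449172 -410.226033    144.65907874] [ 3.14121284e+00 -1.70927582e-03 -5.11305048e-01] [-7.20935513e-01  6.48829342e-01  1.27165495e+00 -1.68315891e-05
  1.21935747e+00  1.36117197e+00]
274 (array([ 528.47399902, -413.65914917]), (13.299346923828125, 40.18346405029297), 52.70976257324219) [ 541.24200812 -422.88604369   83.38968311]
```

View pics/w2.png

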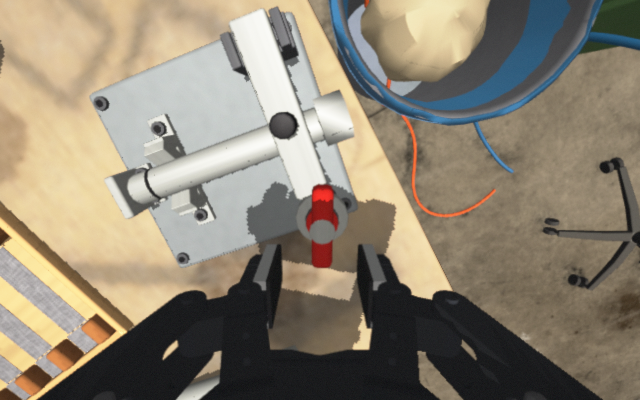

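The bar (322,228) is aligned between the fingers. Going down to grip.

Call:
{"method": "play_rows", "body": {
  "series": [
    [0,0,0,-0.1,-0.1,-2.5,45],
    [0,0,0,-0.1,-0.1,-5.0,45],
    [0,0,0,-0.1,-0.1,-5.4,45],
    [0,0,0,-0.1,-0.1,-5.4,45],
    [0,0,0,-0.1,-0.1,-5.4,5],
    [0,0,0,-0.1,-0.1,-5.4,5],
    [0,0,0,-0.1,-0.1,-5.4,5],
    [0,0,0,-0.1,-0.1,-5.4,5]
  ],
  "newtons": 40
}}

```text
time: 4.62
tcp_pos: [521.2, -411.5, 90.8]
orientation: [3.141, -0.002, -0.513]
wrist_force: [-2.2, -1.8, 5.7]
width: 13.0
grip_force: 40.5
```

Call:
{"method": "play_rows", "body": {
  "series": [
    [0,0,2,0,0,0,5],
    [0,0,4,0,0,0,5],
    [0,0,6,0,0,0,5],
    [0,0,6,0,0,0,5]
  ]
}}

```text
time: 5.12
tcp_pos: [521.2, -411.6, 90.8]
orientation: [3.141, -0.002, -0.41]
wrist_force: [-2.3, 0.0, 6.6]
width: 13.2
grip_force: 55.1
```

```bash
python3 -c "
from h import *
s=read_state();print(s['torque'],s['wrist_force'],s['orientation'],s['width'],s['tcp_pos'],s['joint_positions'][5])"
```

```text
[-0.03764667  0.39148105 -1.27323583] [-2.26748653e+00  5.51618811e-03  6.61507554e+00] [ 3.14124260e+00 -2.08574818e-03 -4.09702132e-01] 13.229463045163731 [ 521.16844418 -411.56621063   90.77919046] 1.2566754429995919
```

Call:
{"method": "play_rows", "body": {
  "series": [
    [0,0,-3,0,0,0.1,5],
    [0,0,-6,0,0,0.1,5],
    [0,0,-9,0,0,0.1,5],
    [0,0,-12,0,0,0.1,5],
    [0,0,-14,0,0,0.1,5],
    [0,0,-14,0,0,0.1,5]
  ]
}}

```text
time: 5.88
tcp_pos: [521.1, -411.5, 91.0]
orientation: [3.141, -0.002, -0.653]
wrist_force: [0.4, -4.4, 2.9]
width: 13.0
grip_force: 39.9
```

```bash
python3 -c "
from h import *
s=read_state();print(s['torque'],s['wrist_force'],s['orientation'],s['width'],s['tcp_pos'],s['joint_positions'][5])"
```

```text
[-0.89697472  0.01143909 -0.04297612] [ 0.38182873 -4.43516993  2.85969958] [ 3.14104462e+00 -1.75345861e-03 -6.53068932e-01] 12.95376202008626 [ 521.11395291 -411.54828514   90.9700917 ] 1.500606132188968
```

Left-hand thread: it gives clockwise. I regrip half a turn round so I have the full travel.

Call:
{"method": "play_rows", "body": {
  "series": [
    [0,0,0,0,0,0,45],
    [0,0,0,0,0,0,45],
    [0,0,0,0,0,3,45],
    [0,0,10,0,0,3,45],
    [0,0,20,0,0,3,45],
    [0,0,30,0,0,3,45],
    [0,0,40,0,0,3,45],
    [0,0,50,0,0,3,45],
    [0,0,60,0,0,3,45],
    [0,0,70,0,0,3,45],
    [0,0,80,0,0,3,45],
    [0,0,90,0,0,3,45]
  ]
}}

```text
time: 7.38
tcp_pos: [521.0, -410.6, 120.2]
orientation: [-3.141, -0.0, 0.924]
wrist_force: [0.4, -0.3, -0.1]
width: 38.5
grip_force: 0.0
```

Call:
{"method": "play_rows", "body": {
  "series": [
    [0,0,10,0,0,0,45],
    [0,0,20,0,0,0,45],
    [0,0,30,0,0,0,45],
    [0,0,40,0,0,0,45],
    [0,0,50,0,0,0,45],
    [0,0,60,0,0,0,45],
    [0,0,70,0,0,0,45],
    [0,0,80,0,0,0,45],
    [0,0,90,0,0,0,45],
    [0,0,90,0,0,0,45]
  ]
}}

```text
time: 8.62
tcp_pos: [521.0, -410.7, 120.2]
orientation: [3.141, -0.0, 2.488]
wrist_force: [0.1, 0.4, -0.4]
width: 38.4
grip_force: 0.0
```

Call:
{"method": "play_rows", "body": {
  "series": [
    [0,0,0,0,0,-1.5,45],
    [0,0,0,0,0,-2.9,45],
    [0,0,0,0,0,-2.9,45],
    [0,0,0,0,0,-2.9,5],
    [0,0,0,0,0,-2.9,5],
    [0,0,0,0,0,-2.9,5],
    [0,0,0,0,0,-2.9,5]
  ]
}}

```text
time: 9.5
tcp_pos: [520.9, -411.3, 91.8]
orientation: [-3.141, 0.001, 2.489]
wrist_force: [-4.0, -4.1, 3.4]
width: 12.9
grip_force: 41.2
```

```bash
python3 -c "
from h import *
s=read_state();print(s['torque'],s['wrist_force'],s['orientation'],s['width'],s['tcp_pos'],s['joint_positions'][5])"
```

```text
[-0.56341248  0.54306792 -0.04544561] [-3.97257221 -4.13571136  3.42351402] [-3.14118175e+00  8.97245809e-04  2.48877503e+00] 12.927302698933811 [ 520.93774501 -411.32150641   91.82838085] -1.6412209050388855
```

Call:
{"method": "play_rows", "body": {
  "series": [
    [0,0,-9,0,0,0.0,5],
    [0,0,-18,0,0,0.0,5],
    [0,0,-27,0,0,0.1,5],
    [0,0,-36,0,0,0.1,5],
    [0,0,-45,0,0,0.1,5],
    [0,0,-54,0,0,0.1,5],
    [0,0,-63,0,0,0.1,5],
    [0,0,-72,0,0,0.2,5],
    [0,0,-81,0,0,0.2,5],
    [0,0,-90,0,0,0.2,5],
    [0,0,-99,0,0,0.2,5],
    [0,0,-100,0,0,0.2,5]
  ]
}}

```text
time: 11.0
tcp_pos: [520.4, -411.5, 94.0]
orientation: [3.142, 0.001, 0.741]
wrist_force: [-9.8, -3.1, 6.8]
width: 13.1
grip_force: 41.7
```

Call:
{"method": "play_rows", "body": {
  "series": [
    [0,0,-9,0,0,0.0,5],
    [0,0,-18,0,0,0.0,5],
    [0,0,-27,0,0,0.1,5],
    [0,0,-36,0,0,0.1,5],
    [0,0,-45,0,0,0.1,5],
    [0,0,-54,0,0,0.1,5],
    [0,0,-63,0,0,0.1,5],
    [0,0,-72,0,0,0.2,5],
    [0,0,-81,0,0,0.2,5],
    [0,0,-90,0,0,0.2,5],
    [0,0,-99,0,0,0.2,5],
    [0,0,-100,0,0,0.2,5]
  ]
}}

```text
time: 12.5
tcp_pos: [520.4, -410.8, 96.2]
orientation: [3.141, 0.001, -1.004]
wrist_force: [-11.5, 1.9, 11.8]
width: 12.8
grip_force: 42.2
```

```bash
python3 -c "
from h import *
s=read_state();print(s['torque'],s['wrist_force'],s['orientation'],s['width'],s['tcp_pos'],s['joint_positions'][5])"
```

```text
[0.44433281 2.09607958 0.11023839] [-11.46710609   1.93305346  11.82693422] [ 3.14060732e+00  1.07192161e-03 -1.00411859e+00] 12.789769736584075 [ 520.3851138  -410.83546865   96.18537547] 1.85190909507553
```

Call:
{"method": "play_rows", "body": {
  "series": [
    [0,0,0,0,0,0,45],
    [0,0,0,0,0,0,45],
    [0,0,0,0,0,3,45],
    [0,0,0,0,0,4,45],
    [0,0,10,1.5,-0.3,4,45],
    [0,0,20,3,-0.5,4,45],
    [0,0,30,4.5,-0.8,4,45],
    [0,0,40,6,-1,4,45],
    [0,0,47.9,6.9,-1.2,4,45],
    [0,0,47.9,6.9,-1.2,4,45],
    [0,0,47.9,6.9,-1.2,4,45]
  ]
}}

```text
time: 13.88
tcp_pos: [589.6, -422.8, 134.9]
orientation: [-3.141, 0.0, -0.169]
wrist_force: [-0.7, 0.2, -0.2]
width: 38.5
grip_force: 0.0
```

```bash
python3 - <<'E'
from h import *
p=shot('wrist'); save(p,'w3'); print(p['_s']['tcp_pos'],p['_s']['orientation'])
p=shot('top');W=cloud(p); z=W[...,2]
p2=shot('side');
for p in (p,p2):
  W=cloud(p)
  for r in nets.regions_of(p,'spindle_black')[:2]: print(r['score'],np.nanmedian(W[r['pixels']],0))
E
```

```text
[ 589.64588678 -422.81585093  134.87742283] [-3.14129434e+00  4.00801192e-04 -1.68697794e-01]
0.93 [432.80197799 124.54311405  23.50017879]
0.6 [431.20150307 130.92297823  22.66418767]
```

View pics/w3.png

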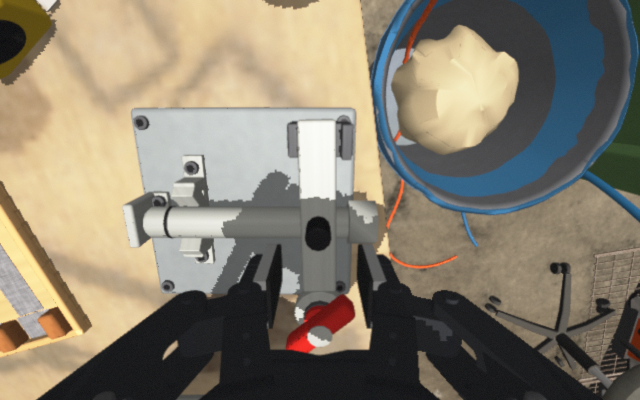

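Call:
{"method": "play_rows", "body": {
  "series": [
    [0,0,0,0,0,-2,45],
    [0,0,0,0,0,-4,45],
    [0,0,0,0,0,-4.4,45],
    [0,0,0,0,0,-4.4,45],
    [0,0,0,0,0,-4.4,5],
    [0,0,0,0,0,-4.4,5],
    [0,0,0,0,0,-4.4,5],
    [0,0,0,0,0,-4.4,5]
  ],
  "newtons": 30
}}

```text
time: 15.12
tcp_pos: [590.3, -423.1, 91.9]
orientation: [3.141, -0.001, -0.166]
wrist_force: [2.9, -2.1, 2.8]
width: 14.8
grip_force: 29.9
```

Call:
{"method": "play_rows", "body": {
  "series": [
    [0,0,9,0.1,1.1,0,5],
    [0,0,18,0,2.2,0,5],
    [0,0,27,-0.2,3.3,0,5],
    [0,0,36,-0.6,4.3,0,5],
    [0,0,45,-1.2,5.2,0,5],
    [0,0,54,-1.9,6.1,0,5],
    [0,0,63,-2.7,6.8,0,5],
    [0,0,72,-3.7,7.4,0,5],
    [0,0,81,-4.7,7.8,0,5],
    [0,0,90,-5.7,8.1,0,5],
    [0,0,90,-5.7,8.1,0,5]
  ]
}}

```text
time: 16.5
tcp_pos: [532.7, -341.4, 91.7]
orientation: [-3.141, -0.001, 1.405]
wrist_force: [-0.1, 5.9, 4.3]
width: 14.4
grip_force: 30.2
```

Call:
{"method": "play_rows", "body": {
  "series": [
    [0,0,0,0,0,0,40],
    [0,0,0,0,0,0,40],
    [0,0,0,0,0,3,40],
    [0,0,0,1,0,8,40],
    [0,0,0,5,0,13,40],
    [0,0,0,5.7,-0.5,14,40],
    [0,0,0,5.7,-0.5,14,40],
    [0,0,0,5.7,-0.5,14,40]
  ]
}}

```text
time: 17.5
tcp_pos: [589.3, -346.8, 229.8]
orientation: [-3.139, -0.001, 1.405]
wrist_force: [-0.0, 0.4, -1.1]
width: 34.0
grip_force: 0.0
```

```bash
python3 - <<'E'
from h import *
p=shot('wrist'); save(p,'w4'); print(p['_s']['tcp_pos'],p['_s']['orientation'])
W=cloud(p); a=np.deg2rad(80.37); Rm=np.array([[np.cos(a),np.sin(a)],[-np.sin(a),np.cos(a)]])
z=W[...,2]; C=(W[...,:2]-[590.2,-372.5])@Rm.T
m=(abs(z-13)<4)&(abs(C[...,0])<130)&(abs(C[...,1])<100); print('base',rect(W,m)[:3])
def h(m,ax): 
    v=C[m][:,ax]; hh,e=np.histogram(v,np.arange(-120,121,3)); return [(int(e[i]),int(hh[i])) for i in range(len(hh)) if hh[i]>2]
print('axis',h((abs(C[...,1])<4)&(z>44)&(z<65),0))
m=(abs(C[...,1])<4)&(z>40)&(z<65)&(C[...,0]>60)
print('stopzone',[(int(x),round(float(q),1)) for x,q in sorted(zip(C[m][:,0],z[m]))][::2])
print('head', C[(abs(C[...,1])<4)&(z>46)&(z<65)][:,0].min())
m=(abs(C[...,1])<14)&(z>48)&(z<56)&(abs(C[...,0])<40); print('shank mid y',np.median(C[m][:,1]),np.polyfit(C[m][:,0],C[m][:,1],1))
m=(z>60)&(z<70)&(C[...,1]>30)&(C[...,1]<90)&(abs(C[...,0])<120); print('strap',rect(W,m)[:3])
E
```

```text
[ 589.30623896 -346.79281737  229.78854496] [-3.13948045e+00 -8.52017714e-04  1.40451460e+00]
base (array([ 591.85308838, -361.97836304]), (174.4979248046875, 164.97813415527344), 80.11737060546875)
axis [(-93, 5), (-90, 17), (-87, 16), (-84, 17), (-81, 15), (-78, 17), (-75, 19), (-72, 27), (-69, 19), (-66, 17), (-63, 16), (-60, 18), (-57, 16), (-54, 19), (-51, 17), (-48, 18), (-45, 14), (-42, 20), (-39, 21), (-36, 17), (-33, 17), (-30, 19), (-27, 18), (-24, 21), (-21, 20), (-18, 21), (-15, 22), (-12, 23), (-9, 23), (-6, 20), (-3, 23), (0, 22), (3, 23), (6, 19), (9, 24), (12, 23), (15, 25), (18, 23), (21, 23), (24, 21), (27, 23), (30, 23), (33, 23), (36, 24), (39, 24), (42, 24), (45, 25), (48, 24), (51, 23), (54, 24), (57, 26), (60, 24), (63, 31), (66, 28), (69, 27), (72, 27), (75, 28), (78, 17), (84, 27), (87, 27), (90, 27)]
stopzone [(60, 50.9), (60, 51.7), (60, 52.0), (60, 50.7), (61, 51.1), (61, 51.4), (61, 51.9), (61, 53.3), (62, 51.7), (62, 52.9), (62, 53.1), (62, 53.3), (63, 52.0), (63, 52.3), (63, 52.4), (63, 52.8), (63, 51.2), (63, 51.5), (64, 51.8), (64, 52.1), (64, 50.8), 
[... 818 characters left out ...]
8, 48.3), (78, 48.7), (84, 49.3), (84, 50.5), (84, 50.4), (84, 50.9), (84, 51.1), (85, 50.5), (85, 50.7), (85, 51.1), (85, 51.7), (86, 50.3), (86, 50.9), (86, 50.8), (86, 51.7), (86, 51.6), (87, 50.5), (87, 51.0), (87, 51.1), (87, 51.8), (88, 50.6), (88, 50.7), (88, 51.2), (88, 51.6), (88, 52.8), (89, 50.7), (89, 51.0), (89, 51.5), (89, 51.9), (90, 50.4), (90, 50.6), (90, 51.4), (90, 51.6), (90, 51.6), (91, 50.1), (91, 50.8), (91, 51.3), (91, 51.1), (91, 44.0), (91, 46.1), (91, 46.5), (91, 47.0), (91, 48.1)]
head -90.9961725474452
shank mid y 0.09605788559779935 [-0.00042075 -0.13945574]
strap (array([ 533.72454834, -337.93658447]), (126.86182403564453, 24.478256225585938), 80.0042953491211)
```

View pics/w4.png

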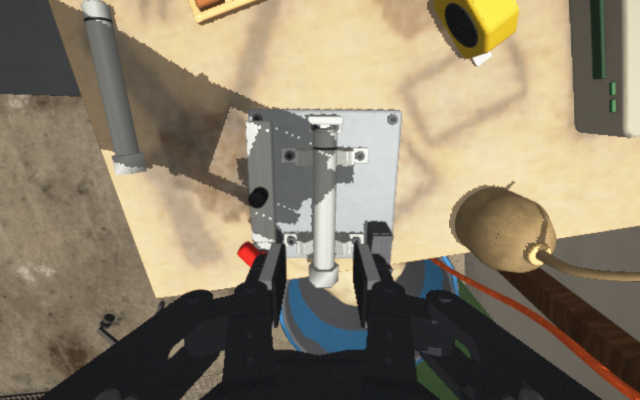

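The strap is clear at the left. The spindle tip is 5 mm from the stop, so the seat middle is at clamp x = -6. Grasping spindle a.

Call:
{"method": "play_rows", "body": {
  "series": [
    [0,0,0,-0.1,-2,-4,50],
    [0,0,0,-0.1,-3.9,-9,50],
    [0,0,0,-0.1,-3.9,-14,50],
    [0,0,0,-0.1,-3.9,-17,50],
    [0,0,0,-0.1,-3.9,-18.8,50],
    [0,0,0,-0.1,-3.9,-18.8,50],
    [0,0,0,-0.1,-3.9,-18.8,10],
    [0,0,0,-0.1,-3.9,-18.8,10],
    [0,0,0,-0.1,-3.9,-18.8,10],
    [0,0,0,-0.1,-3.9,-18.8,10]
  ],
  "newtons": 70
}}

```text
time: 18.8
tcp_pos: [587.9, -386.1, 45.2]
orientation: [-3.139, -0.0, 1.405]
wrist_force: [-16.4, 6.1, 9.7]
width: 22.0
grip_force: 68.4
```

```bash
cat >> h.py <<'E'
def spin(p,q='spindle_a'):
    "spindles: head/tip ends by width profile"
    W=cloud(p); out=[]
    for r in nets.regions_of(p,q):
        P=W[r['pixels']]; P=P[~np.isnan(P).any(1)]
        if len(P)<150: continue
        c,u,t,s=axisfit(P); lo,hi=np.percentile(t,[.5,99.5]); L=hi-lo
        def wid(m): return np.ptp(np.percentile(s[m],[2,98])) if m.sum()>5 else 0
        a,b=wid(t<lo+14),wid(t>hi-14); n=np.array([-u[1],u[0]])
        b0=np.histogram_bin_edges(t,10); sm=np.mean([np.mean(np.percentile(s[(t>=b0[i])&(t<b0[i+1])],[3,97])) for i in range(2,8)])
        mid=c+u*(lo+hi)/2+n*sm; 
        if b>a: u=-u   # u: head->tip
        out.append((round(r['score'],2),mid.round(1),round(np.degrees(np.arctan2(u[1],u[0])),1),round(L,1),round(a,1),round(b,1),np.percentile(P[:,2],90).round(1)))
    return out
def tray(p):
    W=cloud(p); r=nets.regions_of(p,'tray')[0]; P=W[r['pixels']]; P=P[~np.isnan(P).any(1)]
    b=np.median(P,0); P=P[np.linalg.norm(P[:,:2]-b[:2],axis=1)<160]; P=P[P[:,2]>3]
    return cv2.minAreaRect(P[:,:2].astype(np.float32)),len(P)
E
python3 - <<'E'
from h import *
s=read_state();print(s['width'],s['grip_force'],s['tcp_pos'],s['wrist_force'])
for n in('top','side'):
    p=shot(n)
    print(n,tray(p)); [print(x) for x in spin(p)]; [print('blk',x) for x in spin(p,'spindle_black')]
E
```

```text
22.02596654316921 68.38283836841583 [ 587.88263413 -386.0862956    45.17048504] [-16.39161937   6.06042974   9.7377789 ]
top (((571.41357421875, -56.536048889160156), (190.3363494873047, 206.811279296875), 8.754534721374512), 4786)
(0.75, array([ 394.7, -177.1]), np.float64(-94.9), np.float64(80.6), np.float64(21.0), np.float64(18.4), np.float64(26.6))
(0.6, array([ 596. , -322.2]), np.float64(-100.6), np.float64(56.5), np.float64(18.5), np.float64(17.3), np.float64(53.2))
(0.57, array([441.6, 267.7]), np.float64(-177.3), np.float64(163.2), np.float64(27.5), np.float64(20.6), np.float64(28.8))
blk (0.79, array([440.1, 123.3]), np.float64(-15.4), np.float64(161.9), np.float64(19.3), np.float64(29.3), np.float64(28.5))
side (((572.8526611328125, -56.94029235839844), (190.6463165283203, 211.94024658203125), 8.583708763122559), 3045)
(0.75, array([448.7, 269.9]), np.float64(-176.6), np.float64(180.2), np.float64(41.5), np.float64(32.7), np.float64(26.7))
(0.71, array([ 391.4, -218.7]), np.float64(85.3), np.float64(165.3), np.float64(27.2), np.float64(17.0), np.float64(26.7))
(0.37, array([ 750.9, -206.2]), np.float64(-72.5), np.float64(56.2), np.float64(23.8), np.float64(30.1), np.float64(63.2))
blk (0.69, array([439.3, 123.9]), np.float64(-17.2), np.float64(164.1), np.float64(23.8), np.float64(24.3), np.float64(27.1))
```

Call:
{"method": "play_rows", "body": {
  "series": [
    [0,0,0,0,0,2,10],
    [0,0,0,0,0,5,10],
    [0,0,0,0,0,9,10],
    [0,0,0,0,0,12,10],
    [0,0,-9,0,3,12,10],
    [0,0,-18,0,7,12,10],
    [0,0,-27,-0.4,11,12,10],
    [0,0,-36,-0.8,15,12,10],
    [0,0,-45,-1,19,12,10],
    [0,0,-54,-1.3,23,12,10],
    [0,0,-63,-1.5,26,12,10],
    [0,0,-71.6,-1.6,27.1,12,10]
  ]
}}

```text
time: 20.7
tcp_pos: [573.3, -113.3, 165.3]
orientation: [3.141, -0.003, 0.152]
wrist_force: [0.1, 0.0, -2.4]
width: 22.1
grip_force: 69.1
```

Call:
{"method": "play_rows", "body": {
  "series": [
    [0,0,0,0,0,0,10],
    [0,0,0,0,0,-2,10],
    [0,0,0,0,0,-4,10],
    [0,0,0,0,0,-4,10],
    [0,0,0,0,0,-4,10]
  ]
}}

```text
time: 21.32
tcp_pos: [573.4, -115.4, 124.5]
orientation: [3.141, -0.001, 0.157]
wrist_force: [0.3, 0.4, -3.0]
width: 21.7
grip_force: 69.1
```

```bash
python3 - <<'E'
from h import *
s=read_state();print(s['width'],s['grip_force'],s['tcp_pos'],s['orientation'],s['wrist_force'])
p=shot('wrist');save(p,'w5');print(tray(p));print(spin(p))
E
```

```text
21.747280110226964 69.05424356460571 [ 573.43609854 -115.41952448  124.52499255] [ 3.14094118e+00 -1.49407229e-03  1.56750698e-01] [ 0.25049674  0.44278369 -3.01469725]
(((573.6569213867188, -57.237586975097656), (189.93280029296875, 209.83433532714844), 8.597517967224121), 45082)
[(0.55, array([ 601.9, -111. ]), np.float64(8.9), np.float64(126.8), np.float64(21.9), np.float64(21.9), np.float64(131.3)), (0.55, array([ 520.6, -331.1]), np.float64(79.1), np.float64(120.5), np.float64(22.7), np.float64(44.5), np.float64(76.0))]
```

View pics/w5.png

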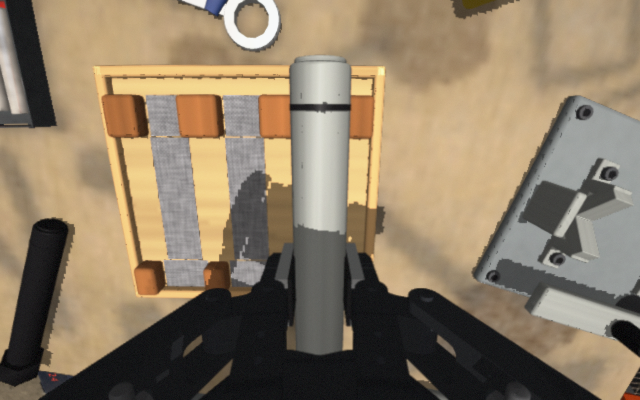

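The tip (320,75) lines up with the right compartment, narrow gap at the top. Lowering.

Call:
{"method": "play_rows", "body": {
  "series": [
    [0,0,0,0,0,-4,10],
    [0,0,0,0,0,-7,10],
    [0,0,0,0,0,-8.5,10],
    [0,0,0,0,0,-9.2,10],
    [0,0,0,0,0,-9.6,10],
    [0,0,0,0,0,-9.6,10]
  ]
}}

```text
time: 22.22
tcp_pos: [573.6, -115.1, 28.4]
orientation: [3.141, -0.002, 0.156]
wrist_force: [0.5, 0.3, -3.1]
width: 22.0
grip_force: 69.3
```

Call:
{"method": "play_rows", "body": {
  "series": [
    [0,0,0,0,0,-0.1,10],
    [0,0,0,0,0,-0.2,10],
    [0,0,0,0,0,-0.2,10]
  ]
}}

```text
time: 22.6
tcp_pos: [573.7, -115.1, 28.2]
orientation: [3.141, -0.002, 0.156]
wrist_force: [-12.1, 2.5, 24.8]
width: 21.9
grip_force: 84.6
```

Call:
{"method": "play_rows", "body": {
  "series": [
    [0,0,0,0,0,0.2,42],
    [0,0,0,0,0,0.2,42],
    [0,0,0,0,0,0.2,42],
    [0,0,0,0,0,2,42],
    [0,0,0,0,0,6,42],
    [0,0,0,-2,-1,11,42],
    [0,0,0,-4,-2,16,42],
    [0,0,0,-4,-2,16,42]
  ]
}}

```text
time: 23.6
tcp_pos: [533.5, -135.9, 190.6]
orientation: [3.138, -0.007, 0.155]
wrist_force: [-0.2, -0.9, -0.6]
width: 35.8
grip_force: 0.0
```

```bash
python3 - <<'E'
from h import *
p=shot('wrist');save(p,'w6');print(p['_s']['tcp_pos'],tray(p));print(spin(p))
p=shot('top');[print(x) for x in spin(p)]
E
```

```text
[ 533.4945099  -135.88461633  190.58930091] (((573.413330078125, -56.61286163330078), (190.04063415527344, 208.8282470703125), 8.555610656738281), 38552)
[(0.71, array([ 581.9, -114.3]), np.float64(8.8), np.float64(167.1), np.float64(23.2), np.float64(32.7), np.float64(33.7)), (0.7, array([ 398.8, -170.9]), np.float64(-96.4), np.float64(68.2), np.float64(19.4), np.float64(19.1), np.float64(25.4))]
(0.67, array([ 386.3, -253.5]), np.float64(83.9), np.float64(103.8), np.float64(21.1), np.float64(33.3), np.float64(31.0))
(0.64, array([440.2, 268.6]), np.float64(-177.7), np.float64(166.3), np.float64(37.4), np.float64(28.8), np.float64(28.9))
```

View pics/w6.png

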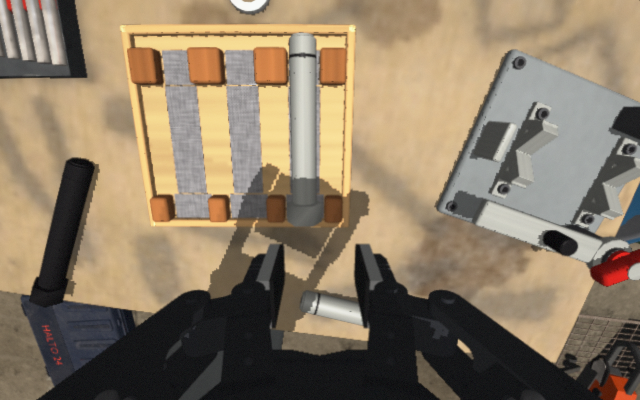

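Spindle a lies home in the right compartment. Next is the black one.

Call:
{"method": "play_rows", "body": {
  "series": [
    [0,0,-3,-1,4,2,50],
    [0,0,-6,-3,8,4,50],
    [0,0,-10,-5,12,5,50],
    [0,0,-14,-7,17,5,50],
    [0,0,-19,-9,21,5,50],
    [0,0,-25,-11,25,5,50],
    [0,0,-25,-13,27,5,50],
    [0,0,-25,-13,27,5,50],
    [0,0,-25,-13,27,5,50]
  ]
}}

```text
time: 24.98
tcp_pos: [403.2, 134.9, 234.9]
orientation: [3.141, 0.001, -0.28]
wrist_force: [0.7, 0.3, -0.1]
width: 42.7
grip_force: 0.0
```

```bash
python3 - <<'E'
from h import *
p=shot('wrist');save(p,'w7');print(p['_s']['tcp_pos'],p['_s']['orientation'],spin(p,'spindle_black'))
W=cloud(p); r=nets.regions_of(p,'spindle_black')[0]; P=W[r['pixels']]; P=P[~np.isnan(P).any(1)]; c,u,t,s=axisfit(P)
for a in np.arange(-90,91,15):
    m=abs(t-a)<4
    if m.sum()>5: print(a,m.sum(),np.percentile(s[m],[3,97]).round(1),P[m,2].max().round(1),(c+u*a).round(1))
E
```

```text
[403.23987783 134.93020649 234.93346021] [ 3.14112774e+00  5.75676863e-04 -2.80455356e-01] [(0.72, array([442.1, 125. ]), np.float64(-16.3), np.float64(166.9), np.float64(23.7), np.float64(32.4), np.float64(27.6))]
-75 195 [-11.   11.7] 27.0 [517.  102.9]
-60 189 [-10.8  11.9] 26.9 [502.6 107.1]
-45 186 [-10.9  11. ] 27.2 [488.2 111.3]
-30 175 [-11.   11.2] 27.4 [473.8 115.6]
-15 160 [-11.   10.3] 27.3 [459.4 119.8]
0 168 [-11.1  10.5] 28.2 [445. 124.]
15 158 [-11.2  11.9] 27.4 [430.6 128.2]
30 149 [-11.3  10.9] 28.1 [416.3 132.4]
45 146 [-11.3  11.1] 28.3 [401.9 136.6]
60 145 [-11.4  11. ] 28.8 [387.5 140.9]
75 194 [-16.1  16.2] 32.6 [373.1 145.1]
90 31 [-13.8  16.4] 31.6 [358.7 149.3]
```

View pics/w7.png

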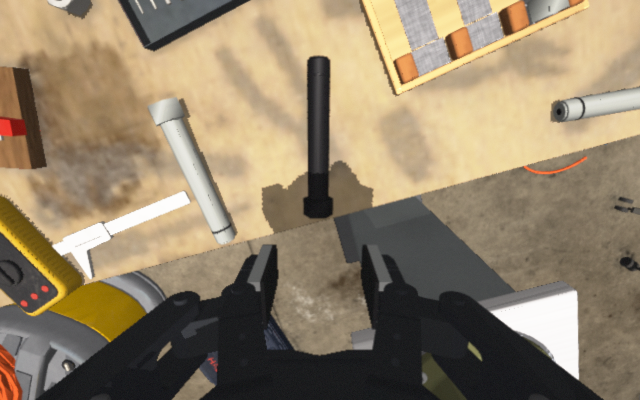

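Call:
{"method": "play_rows", "body": {
  "series": [
    [0,0,0,1,-0.3,-5,50],
    [0,0,0,2,-0.6,-10,50],
    [0,0,0,3.1,-0.8,-15,50],
    [0,0,0,3.1,-0.8,-19,50],
    [0,0,0,3.1,-0.8,-20.8,50],
    [0,0,0,3.1,-0.8,-20.8,50],
    [0,0,0,3.1,-0.8,-20.8,10],
    [0,0,0,3.1,-0.8,-20.8,10],
    [0,0,0,3.1,-0.8,-20.8,10],
    [0,0,0,3.1,-0.8,-20.8,10]
  ],
  "newtons": 70
}}

```text
time: 26.38
tcp_pos: [434.7, 127.1, 28.4]
orientation: [-3.141, -0.002, -0.281]
wrist_force: [-0.6, -1.6, 7.9]
width: 21.6
grip_force: 68.8
```

Call:
{"method": "play_rows", "body": {
  "series": [
    [0,0,0,0,0,2,10],
    [0,0,0,0,0,6,10],
    [0,0,0,0,0,12,10],
    [0,0,0,0,0,16,10],
    [0,0,0,0,0,16,10]
  ]
}}

```text
time: 27.0
tcp_pos: [434.9, 127.3, 190.2]
orientation: [-3.139, -0.005, -0.281]
wrist_force: [0.4, -0.4, -2.8]
width: 21.4
grip_force: 69.0
```

Call:
{"method": "play_rows", "body": {
  "series": [
    [0,0,8,1,-4,0,10],
    [0,0,16,2,-8,0,10],
    [0,0,24,3.5,-13,0,10],
    [0,0,32,5,-18,0,10],
    [0,0,40,6.5,-23,0,10],
    [0,0,48,8,-28,0,10],
    [0,0,57,10,-33,0,10],
    [0,0,66,11.5,-38,0,10],
    [0,0,75,13,-43,0,10],
    [0,0,84,14.5,-47,0,10],
    [0,0,93,15.3,-50,0,10],
    [0,0,96.5,15.3,-51.4,0,10]
  ]
}}

```text
time: 28.5
tcp_pos: [586.5, -388.2, 184.5]
orientation: [-3.139, -0.001, 1.406]
wrist_force: [-0.4, 0.1, -1.6]
width: 21.2
grip_force: 69.2
```

Call:
{"method": "play_rows", "body": {
  "series": [
    [0,0,0,0,0,0,10],
    [0,0,0,0,0,-3,10],
    [0,0,0,0,0,-6,10],
    [0,0,0,0,0,-6,10],
    [0,0,0,0,0,-6,10]
  ]
}}

```text
time: 29.12
tcp_pos: [587.4, -386.7, 128.5]
orientation: [3.14, 0.001, 1.403]
wrist_force: [0.4, 0.9, -1.5]
width: 21.5
grip_force: 69.1
```

```bash
cat > cl.py <<'E'
from h import *
p=shot('wrist');save(p,'w8'); s=p['_s'];print(s['tcp_pos'],s['orientation'],s['width'],s['wrist_force'])
W=cloud(p); a=np.deg2rad(80.37); Rm=np.array([[np.cos(a),np.sin(a)],[-np.sin(a),np.cos(a)]])
z=W[...,2]; C=(W[...,:2]-[590.2,-372.5])@Rm.T
print('tcp clamp',(s['tcp_pos'][:2]-np.array([590.2,-372.5]))@Rm.T)
r=nets.regions_of(p,'spindle_black')
if r:
    m=r[0]['pixels']; P=C[m]; zz=z[m]; k=~np.isnan(zz)&(zz>zz[~np.isnan(zz)].max()-40); P=P[k];zz=zz[k]
    print('tip',np.percentile(P[:,0],[0.5,99.5]),np.polyfit(P[:,0],P[:,1],1),zz.max(),np.median(zz))
    for x in range(0,95,10):
        q=(abs(P[:,0]-x)<4)
        if q.sum()>5: print(x,np.percentile(P[q][:,1],[3,97]).round(1),zz[q].max())
E
python3 cl.py
```

```text
[ 587.39560608 -386.65481551  128.51894459] [3.14044468e+00 5.25937401e-04 1.40320868e+00] 21.49010536382668 [ 0.38590153  0.91967587 -1.51214473]
tcp clamp [-14.4244871    0.39698786]
tip [-56.15084422  76.87040334] [-0.00130892  0.29329932] 128.78798911411508 124.15384620529544
0 [-10.3  10.7] 127.5736067418267
10 [-10.   10.5] 127.56521831711291
20 [-10.8  10.8] 127.86590724838075
30 [-10.6  11. ] 127.32814068291039
40 [-10.7  10.9] 127.12451953624429
50 [-10.9  11.1] 126.83279812561794
60 [-10.6  10.9] 126.371835634887
70 [-10.4  11.1] 126.07156330823032
80 [-8.2  9. ] 123.79386378169721
```

View pics/w8.png

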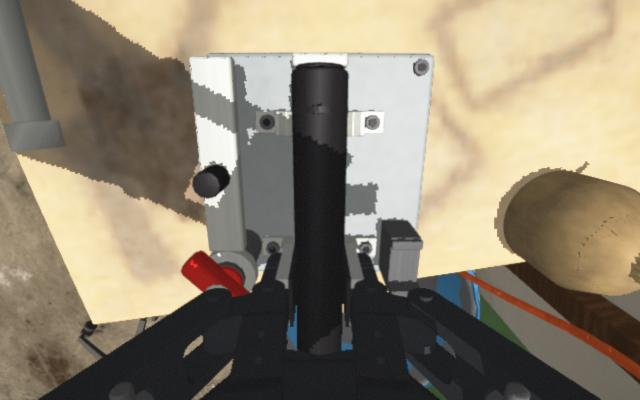

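The black tip (320,68) sits just short of the stop, in line with the vees.

Call:
{"method": "play_rows", "body": {
  "series": [
    [0,0,0,0,0,-3,10],
    [0,0,0,0,0,-5.5,10],
    [0,0,0,0,0,-6.8,10],
    [0,0,0,0,0,-7.3,10],
    [0,0,0,0,0,-7.6,10],
    [0,0,0,0,0,-7.6,10]
  ]
}}

```text
time: 29.98
tcp_pos: [587.5, -387.2, 53.7]
orientation: [3.14, 0.001, 1.403]
wrist_force: [-4.4, 2.8, 8.0]
width: 21.6
grip_force: 70.4
```

Call:
{"method": "play_rows", "body": {
  "series": [
    [0,0,0,0,0,0,45],
    [0,0,0,0,0,0,45],
    [0,0,0,0,0,0,45],
    [0,0,0,0,0,2,45],
    [0,0,0,0,0,6,45],
    [0,0,0,0,2,11,45],
    [0,0,0,0,4,16,45],
    [0,0,0,0,4,17,45],
    [0,0,0,0,4,17,45]
  ]
}}

```text
time: 31.1
tcp_pos: [587.0, -347.1, 222.6]
orientation: [3.14, 0.001, 1.404]
wrist_force: [-0.9, -0.1, -1.5]
width: 38.7
grip_force: 0.0
```

```bash
sed -i "s/range(0,95,10)/range(-100,95,10)/" cl.py; cat >> cl.py <<'E'
m=(abs(C[...,1])<5)&(z>46)&(z<70)&(C[...,0]>60)&(C[...,0]<95); v=np.sort(C[m][:,0]); g=np.diff(v); i=g.argmax(); print('gap',v[i],v[i+1])
m=(z>60)&(z<70)&(C[...,1]>30)&(C[...,1]<90)&(C[...,0]>-40)&(C[...,0]<120); print('strap',rect(W,m)[:3])
m=(z>78)&(z<95)&(abs(C[...,1]-62)<15)&(abs(C[...,0]-20)<25); print('knob',m.sum(),rect(W,m)[:3],np.median(W[m],0))
img=p['color'].astype(int); m=(img[...,2]>140)&(img[...,1]<70)&(z>78)&(z<95)&(abs(C[...,0])<110); print('nut',m.sum(),rect(W,m)[:3],np.median(W[m],0))
E
python3 cl.py
```

```text
[ 587.0478834  -347.08643988  222.57597767] [3.13992609e+00 8.35665245e-04 1.40352743e+00] 38.737576346375114 [-0.90581596 -0.08304332 -1.4571641 ]
tcp clamp [24.52814523  7.35900596]
tip [-91.84170641  76.69423766] [-0.00526786 -0.06323772] 56.948645508709376 50.16078743255463
-90 [-15.8  16.2] 56.18286196124467
-80 [-15.4  15.9] 56.948645508709376
-70 [-14.8  14.7] 56.469692361881414
-60 [-11.6  11.3] 52.82747142597816
-50 [-11.4  11.3] 53.29409398449195
-40 [-11.1  11.3] 52.77577093788972
-30 [-10.9  11.3] 52.50177006024808
-20 [-12.   11.2] 53.22267546695787
-10 [-11.8  11.2] 52.479780951785244
0 [-11.5  11.2] 53.31784687297289
10 [-11.2  11.2] 53.480840403165814
20 [-11.   11.1] 52.8719092858135
30 [-12.   11.1] 53.06687122966463
40 [-11.8  10.3] 53.0291457682394
50 [-11.6  10.1] 53.4406956265143
60 [-11.4  11. ] 53.524688648875895
70 [-12.2  11. ] 53.244019859127775
80 [-9.1  7.2] 49.77747923503557
gap 76.7553799320623 84.00857923846009
strap (array([ 533.7322998 , -337.80200195]), (126.86152648925781, 24.350961685180664), 80.04428100585938)
knob 301 (array([ 533.49633789, -341.38067627]), (15.158342361450195, 15.442312240600586), 34.402095794677734) [ 534.30586999 -340.23003191   89.10447826]
nut 173 (array([ 521.12188721, -409.82373047]), (12.650070190429688, 53.95915985107422), 31.87123680114746) [ 510.62406726 -391.95924564   87.94862688]
```

Call:
{"method": "play_rows", "body": {
  "series": [
    [0,0,0,-2.5,0.3,-3,45],
    [0,0,0,-5.4,0.6,-7,45],
    [0,0,0,-5.4,0.6,-11,45],
    [0,0,0,-5.4,0.6,-13.2,45],
    [0,0,0,-5.4,0.6,-13.2,45],
    [0,0,0,-5.4,0.6,-13.2,5],
    [0,0,0,-5.4,0.6,-13.2,5],
    [0,0,0,-5.4,0.6,-13.2,5],
    [0,0,0,-5.4,0.6,-13.2,5]
  ],
  "newtons": 30
}}

```text
time: 32.33
tcp_pos: [533.2, -341.1, 89.9]
orientation: [3.141, 0.001, 1.403]
wrist_force: [0.6, -0.6, 2.4]
width: 14.5
grip_force: 30.3
```

Call:
{"method": "play_rows", "body": {
  "series": [
    [0,0,-9,1.1,-0.3,0,5],
    [0,0,-18,2.1,-0.7,0,5],
    [0,0,-27,3.0,-1.3,0,5],
    [0,0,-36,3.8,-2.0,0,5],
    [0,0,-45,4.5,-2.9,0,5],
    [0,0,-54,5.1,-3.8,0,5],
    [0,0,-63,5.5,-4.8,0,5],
    [0,0,-72,5.8,-5.9,0,5],
    [0,0,-81,5.8,-7.0,0,5],
    [0,0,-87,5.8,-7.7,0,5],
    [0,0,-90,5.7,-8.1,0,5],
    [0,0,-90,5.7,-8.1,0,5]
  ]
}}

```text
time: 33.83
tcp_pos: [590.5, -422.5, 90.1]
orientation: [3.14, -0.002, -0.168]
wrist_force: [4.0, -2.6, 2.7]
width: 14.7
grip_force: 30.5
```

Call:
{"method": "play_rows", "body": {
  "series": [
    [0,0,-1,0,-0.2,0,5],
    [0,0,-1,0,-0.3,0,5],
    [0,0,-1,0,-0.3,0,5]
  ]
}}

```text
time: 34.2
tcp_pos: [590.4, -424.3, 89.6]
orientation: [-3.141, -0.0, -0.184]
wrist_force: [2.9, 3.9, 5.3]
width: 14.6
grip_force: 30.7
```

Call:
{"method": "play_rows", "body": {
  "series": [
    [0,0,0,0,-0.2,0,5],
    [0,0,0,0,-0.3,0,5],
    [0,0,0,0,-0.3,0,5]
  ]
}}

```text
time: 34.58
tcp_pos: [590.5, -424.7, 89.4]
orientation: [-3.136, 0.003, -0.183]
wrist_force: [-2.6, 21.3, 10.9]
width: 14.6
grip_force: 31.7
```

Call:
{"method": "play_rows", "body": {
  "series": [
    [0,0,0,0,0.4,0,5],
    [0,0,0,0,0.4,0,45],
    [0,0,0,0,0.4,0,45],
    [0,0,0,0,0.4,3,45],
    [0,0,-9,-1.5,0.5,5,45],
    [0,0,-18,-3,0.8,5,45],
    [0,0,-27,-4.5,1.1,5,45],
    [0,0,-36,-6,1.3,5,45],
    [0,0,-45,-7,1.5,5,45],
    [0,0,-47,-7,1.5,5,45],
    [0,0,-47,-7,1.5,5,45]
  ]
}}

```text
time: 35.95
tcp_pos: [520.2, -413.1, 139.2]
orientation: [3.142, 0.0, -1.003]
wrist_force: [0.5, -0.3, -0.8]
width: 38.6
grip_force: 0.0
```

```bash
python3 cl.py | head -2; cat > v.py <<'E'
from h import *
W=cloud(p:=shot('top')); a=np.deg2rad(80.37); Rm=np.array([[np.cos(a),np.sin(a)],[-np.sin(a),np.cos(a)]])
p=shot('wrist'); W=cloud(p); z=W[...,2]; C=(W[...,:2]-[590.2,-372.5])@Rm.T
m=(z>58)&(z<70)&(C[...,1]<45)&(C[...,1]>-85)&(abs(C[...,0]+50)<20)
for y in range(-75,45,15):
    q=C[m&(abs(C[...,1]-y)<5)]; 
    if len(q): print(y,len(q),np.percentile(q[:,0],[3,97]).round(1))
print('strap z',np.nanmedian(z[m]))
E
python3 v.py
```

```text
[ 520.16460392 -413.06519531  139.18094166] [ 3.14158403e+00  1.22289307e-04 -1.00266666e+00] 38.55791889706959 [ 0.49564014 -0.3059404  -0.82767377]
tcp clamp [-51.70944473  62.26254975]
-75 369 [-68.9 -39.4]
-60 897 [-69.6 -39.5]
-45 673 [-61.7 -39.3]
-30 646 [-61.6 -38.9]
-15 344 [-61.7 -40.6]
0 419 [-61.7 -39.4]
15 576 [-62.1 -39.4]
30 554 [-62.1 -39.5]
strap z 65.59766306629434
  return _methods._mean(a, axis=axis, dtype=dtype,
  ret = um.true_divide(
```

View pics/w8.png

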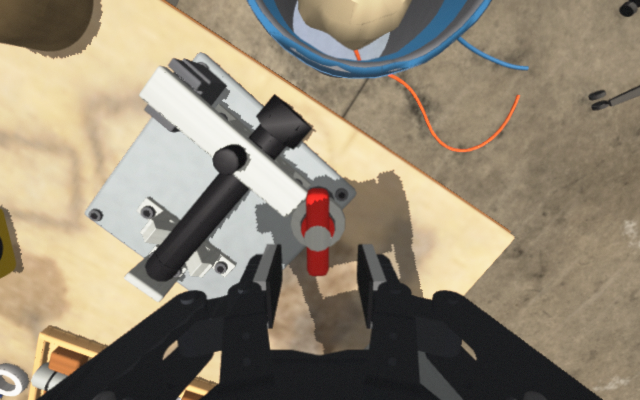

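The strap sits square in the fork at (175,90), and the red bar (318,232) is aligned. Gripping and tightening counter-clockwise.

Call:
{"method": "play_rows", "body": {
  "series": [
    [0,0,0,0.1,0.2,-2,45],
    [0,0,0,0.1,0.2,-4,45],
    [0,0,0,0.1,0.2,-4.3,45],
    [0,0,0,0.1,0.2,-4.3,45],
    [0,0,0,0.1,0.2,-4.3,5],
    [0,0,0,0.1,0.2,-4.3,5],
    [0,0,0,0.1,0.2,-4.3,5],
    [0,0,0,0.1,0.2,-4.3,5]
  ],
  "newtons": 50
}}

```text
time: 37.15
tcp_pos: [520.9, -411.4, 97.2]
orientation: [3.141, -0.001, -1.005]
wrist_force: [-4.7, -0.8, 7.3]
width: 12.6
grip_force: 52.1
```

Call:
{"method": "play_rows", "body": {
  "series": [
    [0,0,9,0,0,0.0,5],
    [0,0,18,0,0,0.0,5],
    [0,0,27,0,0,-0.1,5],
    [0,0,36,0,0,-0.1,5],
    [0,0,45,0,0,-0.1,5],
    [0,0,54,0,0,-0.1,5],
    [0,0,63,0,0,-0.1,5],
    [0,0,72,0,0,-0.2,5],
    [0,0,81,0,0,-0.2,5],
    [0,0,90,0,0,-0.2,5],
    [0,0,99,0,0,-0.2,5],
    [0,0,100,0,0,-0.2,5]
  ]
}}

```text
time: 38.65
tcp_pos: [520.8, -410.9, 95.0]
orientation: [-3.141, 0.0, 0.743]
wrist_force: [-5.8, 2.8, 6.6]
width: 12.3
grip_force: 52.2
```

Call:
{"method": "play_rows", "body": {
  "series": [
    [0,0,9,0,0,0.0,5],
    [0,0,18,0,0,0.0,5],
    [0,0,27,0,0,-0.1,5],
    [0,0,36,0,0,-0.1,5],
    [0,0,45,0,0,-0.1,5],
    [0,0,54,0,0,-0.1,5],
    [0,0,63,0,0,-0.1,5],
    [0,0,72,0,0,-0.2,5],
    [0,0,81,0,0,-0.2,5],
    [0,0,90,0,0,-0.2,5],
    [0,0,97,0,0,-0.2,5],
    [0,0,97,0,0,-0.2,5]
  ]
}}

```text
time: 40.15
tcp_pos: [520.2, -411.0, 92.8]
orientation: [-3.141, -0.001, 2.435]
wrist_force: [-9.4, 1.5, 7.2]
width: 12.2
grip_force: 52.2
```

```bash
python3 -c "
from h import *
s=read_state();print(s['torque'],s['wrist_force'],s['orientation'],s['width'],s['tcp_pos'],s['joint_positions'][5])"
```

```text
[0.22594568 1.74281374 0.10320668] [-9.43102288  1.48582882  7.15577715] [-3.14078676e+00 -1.31127889e-03  2.43489930e+00] 12.1598772364727 [ 520.23143605 -411.04523734   92.81673033] -1.5873511721155276
```

Call:
{"method": "play_rows", "body": {
  "series": [
    [0,0,4,0,0,0,5],
    [0,0,8,0,0,0,5],
    [0,0,11,0,0,0,5],
    [0,0,14,0,0,0,5],
    [0,0,16,0,0,0,5],
    [0,0,16,0,0,0,5]
  ]
}}

```text
time: 40.9
tcp_pos: [520.2, -411.1, 92.6]
orientation: [3.141, -0.001, 2.711]
wrist_force: [-7.5, 1.0, 4.3]
width: 12.7
grip_force: 57.8
```

```bash
python3 -c "
from h import *
s=read_state();print(s['torque'],s['wrist_force'],s['orientation'],s['width'],s['tcp_pos'],s['joint_positions'][5])"
```

```text
[ 0.04852744  1.42297742 -1.21100719] [-7.48808328  0.9681665   4.31471424] [ 3.14148833e+00 -1.23567577e-03  2.71092281e+00] 12.747229341870222 [ 520.21458244 -411.11583112   92.60168861] -1.8639321846151713
```

Call:
{"method": "play_rows", "body": {
  "series": [
    [0,0,-4,0,0,0,5],
    [0,0,-4,0,0,0,5],
    [0,0,-4,0,0,0,45],
    [0,0,-4,0,0,0,45],
    [0,0,-4,0,0,3,45],
    [0,0,-13,-1,1,7,45],
    [0,0,-23,-3,3,11,45],
    [0,0,-33,-6,6,14,45],
    [0,0,-43,-9,9,14,45],
    [0,0,-53,-11,12,14,45],
    [0,0,-63,-13.2,15.3,14,45],
    [0,0,-70,-13.2,15.3,14,45]
  ]
}}

```text
time: 42.4
tcp_pos: [388.3, -256.4, 232.9]
orientation: [3.141, 0.0, 1.487]
wrist_force: [0.5, -0.5, 0.0]
width: 38.4
grip_force: 0.0
```

Call:
{"method": "play_rows", "body": {
  "series": [
    [0,0,0,0,0,0,50],
    [0,0,0,0,0,0,50]
  ]
}}

```text
time: 42.65
tcp_pos: [389.2, -258.1, 232.3]
orientation: [3.141, 0.0, 1.493]
wrist_force: [1.0, -0.6, -0.3]
width: 42.6
grip_force: 0.0
```

```bash
python3 - <<'E'
from h import *
p=shot('top'); W=cloud(p); z=W[...,2]; img=p['color'].astype(int); near=(abs(W[...,0]-520)<50)&(abs(W[...,1]+411)<50)
m=near&(img[...,2]>120)&(img[...,1]<80)&(z>70);r=rect(W,m);print('nut',m.sum(),r[:3],np.median(r[3],0))
p=shot('wrist');print(p['_s']['tcp_pos'],p['_s']['orientation']); [print(x) for x in spin(p)]
E
```

```text
nut 57 (array([ 520.04241943, -409.13970947]), (13.080265998840332, 52.03291320800781), 59.723358154296875) [ 510.69462712 -405.81826615   83.27621294]
[ 389.11882942 -258.13122313  232.16666468] [-3.14155330e+00 -1.11838096e-04  1.49287450e+00]
(0.93, array([ 579.8, -114.9]), np.float64(7.2), np.float64(167.4), np.float64(10.1), np.float64(32.7), np.float64(35.8))
(0.89, array([ 391.5, -220.3]), np.float64(84.3), np.float64(167.8), np.float64(22.4), np.float64(32.1), np.float64(27.8))
```

Call:
{"method": "play_rows", "body": {
  "series": [
    [0,0,-1.2,0.1,1.5,-5,50],
    [0,0,-1.2,0.2,3,-10,50],
    [0,0,-1.2,0.2,3,-15,50],
    [0,0,-1.2,0.2,3,-19,50],
    [0,0,-1.2,0.2,3,-20.5,50],
    [0,0,-1.2,0.2,3,-20.5,50],
    [0,0,-1.2,0.2,3,-20.5,10],
    [0,0,-1.2,0.2,3,-20.5,10],
    [0,0,-1.2,0.2,3,-20.5,10],
    [0,0,-1.2,0.2,3,-20.5,10]
  ],
  "newtons": 70
}}

```text
time: 44.05
tcp_pos: [391.8, -228.5, 28.9]
orientation: [3.139, 0.001, 1.47]
wrist_force: [-0.2, 0.8, 8.0]
width: 21.3
grip_force: 68.4
```

Call:
{"method": "play_rows", "body": {
  "series": [
    [0,0,0,0,0,2,10],
    [0,0,0,0,0,6,10],
    [0,0,0,0,0,11,10],
    [0,0,0,0,0,11,10]
  ]
}}

```text
time: 44.55
tcp_pos: [392.3, -228.8, 141.3]
orientation: [3.135, 0.004, 1.47]
wrist_force: [-1.0, -0.3, -2.1]
width: 21.1
grip_force: 69.2
```

Call:
{"method": "play_rows", "body": {
  "series": [
    [0,0,-9,2,2,0,10],
    [0,0,-18,4.5,4.5,0,10],
    [0,0,-27,7,7,0,10],
    [0,0,-36,9.5,9.5,0,10],
    [0,0,-45,12,12,0,10],
    [0,0,-54,14,14,0,10],
    [0,0,-63,16,16,0,10],
    [0,0,-72,17.3,17.1,0,10],
    [0,0,-75.6,17.3,17.1,0,10],
    [0,0,-75.6,17.3,17.1,0,10],
    [0,0,-75.6,17.3,17.1,0,10]
  ]
}}

```text
time: 45.92
tcp_pos: [563.7, -57.0, 137.0]
orientation: [-3.141, 0.0, 0.152]
wrist_force: [-0.5, 0.7, -1.6]
width: 21.2
grip_force: 69.1
```

```bash
python3 - <<'E'
from h import *
p=shot('wrist');print(p['_s']['tcp_pos'],p['_s']['orientation'],p['_s']['width']); [print(x) for x in spin(p)]
W=cloud(p); P=W[(W[...,2]>80)&(W[...,2]<160)&(np.abs(W[...,1]+60)<40)&(W[...,0]>585)]; print(len(P),axisfit(P)[1], P[:,0].max(), P[P[:,0]>630].mean(0))
E
```

```text
[563.71476303 -57.01713891 137.02564498] [-3.14146871e+00  3.79881912e-04  1.51677417e-01] 21.1860994454168
(0.95, array([587.9, -53.3]), np.float64(8.6), np.float64(134.3), np.float64(22.5), np.float64(22.9), np.float64(134.4))
(0.91, array([ 582.6, -112.3]), np.float64(9.8), np.float64(166.4), np.float64(21.6), np.float64(25.8), np.float64(33.2))
9155 [-0.98726638 -0.15907574] 656.0149221691861 [642.43252286 -45.20635122 130.60872188]
```

Call:
{"method": "play_rows", "body": {
  "series": [
    [0,0,0,0.1,-0.1,-4,10],
    [0,0,0,0.1,-0.1,-7.5,10],
    [0,0,0,0.1,-0.1,-9,10],
    [0,0,0,0.1,-0.1,-9.8,10],
    [0,0,0,0.1,-0.1,-10.2,10],
    [0,0,0,0.1,-0.1,-10.2,10]
  ]
}}

```text
time: 46.78
tcp_pos: [565.3, -58.0, 35.9]
orientation: [3.141, -0.001, 0.15]
wrist_force: [-0.2, -0.0, -1.7]
width: 21.5
grip_force: 69.2
```

Call:
{"method": "play_rows", "body": {
  "series": [
    [0,0,0,0,0,-0.2,10],
    [0,0,0,0,0,-0.3,10],
    [0,0,0,0,0,-0.3,10]
  ]
}}

```text
time: 47.15
tcp_pos: [565.6, -58.0, 34.7]
orientation: [3.141, -0.002, 0.15]
wrist_force: [-10.7, 1.8, 21.9]
width: 21.3
grip_force: 72.0
```

Call:
{"method": "play_rows", "body": {
  "series": [
    [0,0,0,0,0,0.1,42],
    [0,0,0,0,0,0.1,42],
    [0,0,0,0,0,0.1,42],
    [0,0,0,0,0,2,42],
    [0,0,0,0,0,6,42],
    [0,0,0,0,2,11,42],
    [0,0,10,-1,5,16,42],
    [0,0,20,-2,8,20,42],
    [0,0,30,-3,11,20,42],
    [0,0,40,-4,14,20,42],
    [0,0,50,-5,17,20,42],
    [0,0,60,-5,20,20,42]
  ]
}}

```text
time: 48.65
tcp_pos: [514.4, 143.0, 233.9]
orientation: [3.14, -0.001, 1.203]
wrist_force: [0.1, -0.3, 0.3]
width: 35.7
grip_force: 0.0
```

Call:
{"method": "play_rows", "body": {
  "series": [
    [0,0,10,0,1,0,50],
    [0,0,20,0,2,0,50],
    [0,0,30,-1,4,0,50],
    [0,0,40,-1,6,0,50],
    [0,0,50,-2,8,0,50],
    [0,0,60,-2,10,0,50],
    [0,0,70,-3,12,0,50],
    [0,0,80,-3.5,12.6,0,50],
    [0,0,90,-3.5,12.6,0,50],
    [0,0,100,-3.5,12.6,0,50],
    [0,0,110,-3.5,12.6,0,50],
    [0,0,114,-3.5,12.6,0,50]
  ]
}}

```text
time: 50.15
tcp_pos: [479.8, 268.1, 233.6]
orientation: [3.141, 0.001, -3.092]
wrist_force: [-0.1, 0.4, -0.9]
width: 42.6
grip_force: 0.0
```

Call:
{"method": "play_rows", "body": {
  "series": [
    [0,0,0,0,0,0,50],
    [0,0,0,0,0,0,50]
  ]
}}

```text
time: 50.4
tcp_pos: [479.9, 268.1, 232.9]
orientation: [3.141, 0.001, -3.098]
wrist_force: [-0.0, -0.7, 0.6]
width: 42.7
grip_force: 0.0
```

```bash
python3 - <<'E'
from h import *
p=shot('wrist');print(p['_s']['tcp_pos'],p['_s']['orientation'],p['_s']['joint_positions'][5]); [print(x) for x in spin(p)]; save(p,'w9')
p=shot('top');[print(x) for x in spin(p)]
E
```

```text
[479.91278911 268.07023933 232.89629513] [ 3.14136695e+00  5.57294739e-04 -3.09766120e+00] -1.1719445106096777
(0.9, array([ 599.3, -104.4]), np.float64(-174.1), np.float64(130.4), np.float64(11.1), np.float64(18.1), np.float64(31.4))
(0.84, array([570.9, -52.4]), np.float64(8.3), np.float64(167.4), np.float64(27.4), np.float64(17.2), np.float64(34.6))
(0.71, array([441.1, 270.1]), np.float64(-177.1), np.float64(168.0), np.float64(22.5), np.float64(33.6), np.float64(27.8))
(0.78, array([440.2, 268.1]), np.float64(-177.5), np.float64(166.4), np.float64(34.6), np.float64(22.4), np.float64(29.0))
(0.67, array([571.1, -56.3]), np.float64(8.4), np.float64(167.3), np.float64(22.1), np.float64(31.4), np.float64(35.0))
```

View pics/w9.png

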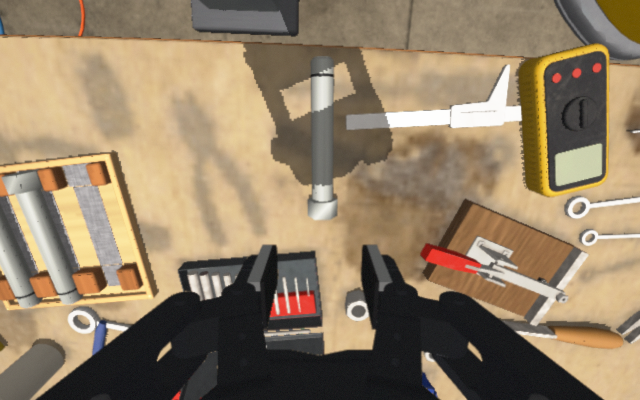

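Spindle c's head is at (322,207), pointing away from the robot. The calipers at (350,120) lie near the shank, so I grip a little towards the head.

Call:
{"method": "play_rows", "body": {
  "series": [
    [0,0,0,-1,0.1,-5,45],
    [0,0,0,-2,0.2,-10,45],
    [0,0,0,-2.5,0.3,-15,45],
    [0,0,0,-2.5,0.3,-19,45],
    [0,0,0,-2.5,0.3,-20.4,45],
    [0,0,0,-2.5,0.3,-20.4,45],
    [0,0,0,-2.5,0.3,-20.4,10],
    [0,0,0,-2.5,0.3,-20.4,10],
    [0,0,0,-2.5,0.3,-20.4,10],
    [0,0,0,-2.5,0.3,-20.4,10]
  ],
  "newtons": 70
}}

```text
time: 51.85
tcp_pos: [455.9, 271.5, 30.0]
orientation: [3.14, 0.003, -3.096]
wrist_force: [-0.4, -0.7, 7.9]
width: 21.1
grip_force: 68.7
```

Call:
{"method": "play_rows", "body": {
  "series": [
    [0,0,0,0,0,2,10],
    [0,0,0,0,0,6,10],
    [0,0,0,0,0,12,10],
    [0,0,-10,0,-2,16,10],
    [0,0,-20,1,-4,16,10],
    [0,0,-30,2,-6,16,10],
    [0,0,-40,3,-8,16,10],
    [0,0,-50,4,-10,16,10],
    [0,0,-60,5,-12,16,10],
    [0,0,-70,6,-14,16,10],
    [0,0,-80,7,-16,16,10],
    [0,0,-90,8,-18,16,10]
  ]
}}

```text
time: 53.35
tcp_pos: [535.1, 90.4, 188.9]
orientation: [3.141, -0.0, 1.611]
wrist_force: [0.3, 0.5, -2.8]
width: 21.5
grip_force: 69.3
```

Call:
{"method": "play_rows", "body": {
  "series": [
    [0,0,-10,0.5,-1,0,10],
    [0,0,-20,0.5,-2,0,10],
    [0,0,-30,1,-3,0,10],
    [0,0,-40,1,-4,0,10],
    [0,0,-50,1,-5,-1,10],
    [0,0,-60,1.5,-7,-3,10],
    [0,0,-70,1.5,-8,-5,10],
    [0,0,-80,1.5,-9.2,-6,10],
    [0,0,-84,1.5,-9.2,-6,10],
    [0,0,-84,1.5,-9.2,-6,10],
    [0,0,-84,1.5,-9.2,-6,10]
  ]
}}

```text
time: 54.72
tcp_pos: [550.0, -0.8, 128.7]
orientation: [3.141, -0.001, 0.152]
wrist_force: [-0.4, 0.9, -2.5]
width: 21.0
grip_force: 69.3
```

```bash
python3 - <<'E'
from h import *
p=shot('wrist');print(p['_s']['tcp_pos'],p['_s']['orientation'],p['_s']['width']); print(tray(p)); [print(x) for x in spin(p)]; save(p,'w10')
W=cloud(p); P=W[(W[...,2]>80)&(W[...,2]<160)&(np.abs(W[...,1]-5)<40)&(W[...,0]>575)]; print(len(P),axisfit(P)[1], P[:,0].max(), P[P[:,0]>620].mean(0),P[P[:,0]>620].max(0))
E
```

```text
[550.01406761  -0.82670059 128.71812664] [ 3.14147504e+00 -5.92379552e-04  1.52123729e-01] 21.045217977207685
(((573.63818359375, -56.701683044433594), (189.78028869628906, 208.3644561767578), 8.428454399108887), 30690)
(0.83, array([ 581.6, -112.3]), np.float64(8.5), np.float64(168.5), np.float64(21.7), np.float64(24.6), np.float64(33.3))
(0.75, array([574.3, -54.9]), np.float64(9.5), np.float64(165.8), np.float64(21.5), np.float64(26.5), np.float64(33.3))
(0.62, array([575.5,   3.2]), np.float64(8.9), np.float64(145.3), np.float64(21.7), np.float64(25.9), np.float64(125.0))
9704 [-0.98653202 -0.16356826] 649.0954369612697 [633.9605936   12.16380288 121.22199996] [649.09543696  25.89134515 125.75612472]
```

View pics/w10.png

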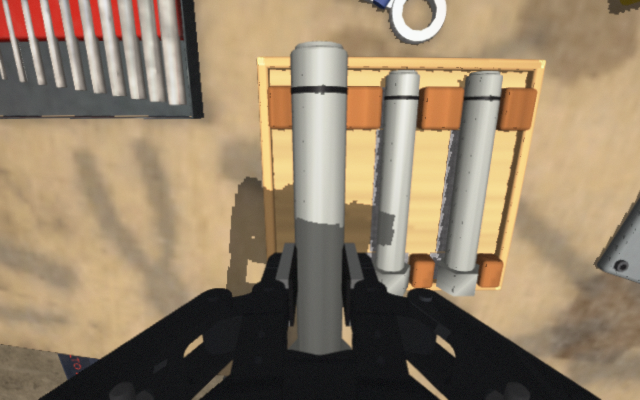

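Spindles a and b are home, and c is over the left compartment with its tip at (320,48). Lowering.

Call:
{"method": "play_rows", "body": {
  "series": [
    [0,0,0,0,-0.1,-4,10],
    [0,0,0,0,-0.1,-7,10],
    [0,0,0,0,-0.1,-8.5,10],
    [0,0,0,0,-0.1,-9.1,10],
    [0,0,0,0,-0.1,-9.4,10],
    [0,0,0,0,-0.1,-9.5,10],
    [0,0,0,0,-0.1,-9.5,10]
  ]
}}

```text
time: 55.75
tcp_pos: [550.4, -1.9, 35.9]
orientation: [3.141, -0.001, 0.151]
wrist_force: [-13.9, -0.3, 20.4]
width: 21.3
grip_force: 72.0
```

Call:
{"method": "play_rows", "body": {
  "series": [
    [0,0,0,0,0,0.1,42],
    [0,0,0,0,0,0.1,42],
    [0,0,0,0,0,0.1,42],
    [0,0,0,0,0,2,42],
    [0,0,0,0,0,6,42],
    [0,0,0,-3,0,11,42],
    [0,0,0,-7,-3,17,42],
    [0,0,0,-8,-5,20,42],
    [0,0,0,-8,-5,20,42],
    [0,0,0,-8,-5,20,42]
  ]
}}

```text
time: 57.0
tcp_pos: [469.9, -51.8, 233.6]
orientation: [3.142, -0.0, 0.15]
wrist_force: [0.3, 0.2, 0.6]
width: 36.0
grip_force: 0.0
```

```bash
python3 - <<'E'
from h import *
p=shot('wrist'); save(p,'w11'); [print(x) for x in spin(p)]
p=shot('top'); cv2.imwrite('pics/t2.png',cv2.resize(p['color'][90:310,170:490],None,fx=2.5,fy=2.5,interpolation=cv2.INTER_CUBIC)); print([x for x in spin(p,'spindle_black')])
W=cloud(p); z=W[...,2]; img=p['color'].astype(int); near=(abs(W[...,0]-520)<50)&(abs(W[...,1]+411)<50)
m=near&(img[...,2]>120)&(img[...,1]<80)&(z>70);r=rect(W,m);print('nut',m.sum(),r[:3],np.median(r[3],0),z[m].max())
E
```

```text
(0.91, array([558. ,  -1.1]), np.float64(9.3), np.float64(152.6), np.float64(23.6), np.float64(32.5), np.float64(34.3))
(0.89, array([ 574.4, -113.4]), np.float64(8.4), np.float64(154.6), np.float64(22.4), np.float64(31.4), np.float64(34.3))
(0.84, array([566.3, -57.4]), np.float64(8.8), np.float64(153.9), np.float64(23.8), np.float64(34.5), np.float64(34.1))Traceback (most recent call last):
  File "<stdin>", line 3, in <module>
  File "h.py", line 35, in spin
    b0=np.histogram_bin_edges(t,10); sm=np.mean([np.mean(np.percentile(s[(t>=b0[i])&(t<b0[i+1])],[3,97])) for i in range(2,8)])
                                                         ~~~~~~~~~~~~~^^^^^^^^^^^^^^^^^^^^^^^^^^^^^^^^^^
    return _quantile_unchecked(
        a, q, axis, out, overwrite_input, method, keepdims, weights)
    return _ureduce(a,
                    func=_quantile_ureduce_func,
    ...<5 lines>...
                    overwrite_input=overwrite_input,
                    method=method)
    r = func(a, **kwargs)
    result = _quantile(arr,
                       quantiles=q,
    ...<2 lines>...
                       out=out,
                       weights=wgt)
    slices_having_nans = np.isnan(arr[-1, ...])
                                  ~~~^^^^^^^^^
IndexError: index -1 is out of bounds for axis 0 with size 0
```

View pics/w11.png

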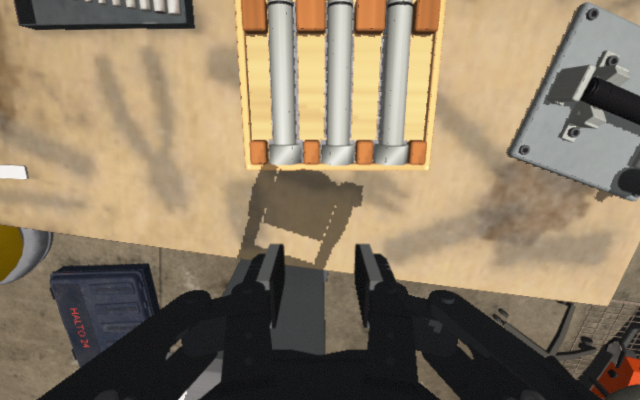

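View pics/t2.png

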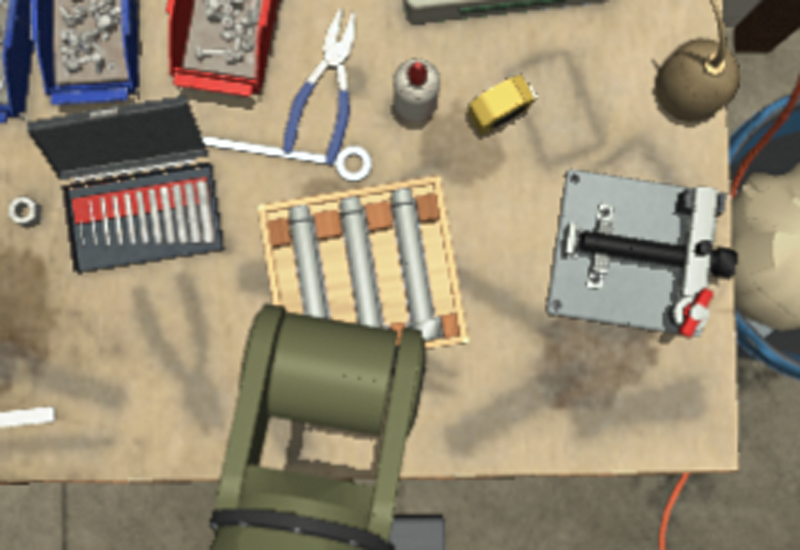

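All three bright spindles lie home with heads in the wide gaps. The black one is clamped with the strap at (700,250) in its fork and the nut at its original tight angle. Bystanders are untouched.

```bash
python3 -c "
from h import *
print(job.job_done())"
```

```text
the job is handed in; nothing more can be done
None
```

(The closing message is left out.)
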